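Lift a milling ball in its dish from the drying box and hold it over the balance

TASK

Swing the red-knobbed latch lever of the drying box clear of the lid and open the lid until it stands up by itself, then lift the steel dish out by its black handle, keeping it level all the way so that the loose white milling ball stays in its middle. Turn the dish a quarter turn, so that its handle points to the front (display side) of the balance, and finish holding it still and level a few centimetres above the middle of the weighing pan: the balance is still zeroing, so do not touch the pan, put the dish down or let go of it. Leave the latch and lid open, keep your fingers off the ball and do not disturb anything else.

Things in the scene. Friction and masses are not known exactly. Their poses are not given: they have to be found in the camera images.
- drybox: Low white drying box fixed to the bench, outside 150 (x) x 240 (y) x 70 mm high, walls 6 mm, open at the top under its lid. Origin: centre of its underside; +x to its far (hinge) side, its front with the latch looks to -x, +y to the left seen from the front. Inside, a white perforated plate (top 30 mm above the origin) carries the dish and the cartridge; the inner space is 138 x 228 mm
- lid (a joint): Angle of the box's clear, aluminium-framed flat lid (rad): 0 shut, grows as its front edge rises, 1.85 fully open (stop). The hinge is stiff: the lid stays at whatever angle it is left; it takes about 4 N at the handle. Lid 150 x 240 x 8 mm, 0.25 kg. Upright or nearly so (1.4 and more) it leaves the room above the dish free. While the latch lever lies over its tongue it cannot open
- lid_handle (a point): Middle of the lid's black round pull bar, 11 mm thick, 70 mm long along the box's y axis, standing 35 mm above the lid's top face (gap under the bar 29 mm); 30 mm left (box +y) of the lid's middle, 135 mm in front of the hinge line and 43 mm above it while shut. Moves with the lid
- lid_hinge (a point): Hinge line of the lid, at the middle of the box's far upper edge (in the box frame 75, 0, 70.5 mm); the lid turns about the box's y axis
- latch (a joint): Angle of the latch lever (rad): 0 = lying along the box's front edge, over the lid's tongue (locked; it starts between 0 and 0.2); grows as the lever swings outward, away from the box, anticlockwise seen from above, to a stop at 1.6. Beyond about 0.7 it is clear of the tongue. It stays where it is left; about 1.5 N at the knob moves it
- latch_knob (a point): Upright red knob at the lever's end, a cylinder 14 mm across and 30 mm tall; this point is on its axis 10 mm below its top (20 mm above the top of the flat lever). In the box frame 105 mm above the underside; 52 mm from the lever's pivot
- latch_pivot (a point): Pivot of the lever, a vertical axis; in the box frame at (-86, -95) mm. The lever is a flat bar 12 mm wide, 7 mm thick, its underside at this point's height (78.5 mm)
- dish: Round stainless steel dish 86 mm across and 19 mm high, foot 52 mm across, 0.14 kg, with a straight black handle. Origin: centre of its underside; +x towards the handle, z up. In the box the handle points to the box's +y (left), give or take 5 degrees. Inside it is hollowed: a flat 14 mm across in the middle 6 mm above the underside, then a gentle slope of 10 degrees out to 24 mm from the axis, then 32 degrees to the rim
- dish_center (a point): Middle of the dish's hollow, on its axis, 6 mm above its underside
- dish_grip (a point): Where to take the handle: 78 mm from the dish's axis, 22 mm above the dish's underside. The handle is a straight bar 10 mm wide, 14 mm tall (from 13 to 27 mm above the dish's underside) reaching from 50 to 118 mm from the dish's axis
- ball: Loose white ceramic milling ball, 20 mm across, about 25 g, which rolls freely in the dish. Origin: its centre (its axes mean nothing); at rest in the middle it is 10 mm above dish_center
- balance: Flat white laboratory balance fixed to the bench, 210 (x) x 160 (y) x 48 mm high. Origin: centre of its underside; its front, with display and keys, looks to its -x. The box and the balance may stand either way round, one left and one right
- pan_center (a point): Middle of the top face of the balance's round steel weighing pan (120 mm across): in the balance frame (30, 0, 62) mm, same axes as the balance
- cartridge: Small aluminium desiccant cartridge with an orange top, 30 mm across, 28 mm high, standing loose in the box beyond the handle's end; origin at the centre of its underside. Not to be disturbed
- bottle: Reagent bottle with a blue cap, 74 mm across, 145 mm high; origin at the centre of its underside. Not to be disturbed
- flask: Glass volumetric flask with a long neck, 84 mm across, 200 mm high; origin at the centre of its underside. Not to be disturbed
- beaker: Glass beaker, 64 mm across, 85 mm high; origin at the centre of its underside. Not to be disturbed
- weight: Steel check weight with a knob, 26 mm across, 42 mm high; origin at the centre of its underside. Not to be disturbed
- spatula: Narrow steel laboratory spatula lying on the bench, 178 mm long along its x axis, 4 mm thick. Not to be disturbed

How it is judged:
By the outcome, as a careful person would: the job done as asked, in the order asked, and still so for the second after the job is handed in, while the arm keeps its last pose, push and grip.
It also fails if it takes over 72 s, if anything falls off the work surface, if the arm or the gripper's body presses on something with over 40 N, if the wrist force passes 120 N, or if a joint passes its speed limit or range.

ROBOT

A 7-joint arm with a two-finger parallel gripper is mounted at the origin on the work surface. World frame = base frame: x ahead of the robot, y to its left, z up, the work surface at z = 0. Lengths are in mm, angles in rad, forces in N, time in s.
With the tool pointing down it reaches from about 350 to 900 mm from the base axis. Payload 19.9 kg.
Tool frame: the origin (TCP) lies between the finger pads; the fingertips stand 22 mm ahead of it and the grasp point (between the pads) lies 3 mm ahead of it; z points along the fingers, y is the direction in which the jaws open and shut (so a half turn about z gives the same grasp; the last joint's range is limited). The gripper opens to 85 mm and grips with 20 to 120 N. Pads are 22 mm wide; open, the fingers measure 114 mm over their backs; the gripper's body (76 mm by 85 mm) begins 54 mm behind the grasp point. The pads swing forward as they close: fully open they stand 13 mm farther back than shut.
Start: joints at [-1.218, 0.417, -0.01, 1.614, 0.005, 1.111, -0.053], TCP at [240.377, 576.907, 253.26] pointing down, gripper open.
Joint ranges: [-2.81, 2.81], [-0.39, 2.02], [-1.27, 1.25], [0.06, 2.57], [-1.19, 4.33], [0.19, 2], [-2.82, 2.82]. Speed limits (rad/s): [1.89, 1.89, 2.39, 2.39, 3.01, 3.01, 3.01].

INTERFACE

Orientations are given as a 3x3 rotation matrix whose columns are the frame's x, y, z axes.
In Python, from rig import manip gives the robot as it stands.
- The arm moves only by the tool send_rows, never from a script. Its argument "deltas" is a list that holds one entry, the list of rows, each a list of 7 numbers: the shift along the tool's x, y, z scaled (see below), then the turn, a rotation vector about the tool's x, y, z scaled (see below), then the opening, from -1 (shut) to 1 (fully open), so that 0 is half open. A call has 1 to 20 rows; each row is the pose to reach, as a shift and turn from the pose measured when the call began, along the tool's axes at that moment, turning the shorter way round; what a row does not reach only later rows make up. The controller multiplies each number of a shift by 0.15 m and each number of a turn by pi rad. A row lasts 1/8 s, in which the tool goes at most 62.5 mm and 10.7 degrees, less where a joint would pass 70% of its speed; a pose out of reach is approached as far as the arm can. A call with a number of a shift or a turn outside -1 to 1 is refused whole. A call with a gripper value outside its range is refused whole. The fingers move at their own pace and stop on an object; "grip_force" is the grip in N (left out, the last holds). Time passes only in rows, so rows that repeat a pose let the fingers close. It gives the time, the measured TCP pose, the force and the opening at its end, in the units of the state.
- manip.observe(): the state, without advancing time (a new reading comes with each control period).
- manip.get_image(name): name is "scene" or "top"; returns a dict with "pixels" (480x640x3 uint8, red, green, blue), "depth" (480x640 float32, mm along the optical axis (not along the pixel's ray), 0 where there is no reading), "fov_y" (degrees; the focal length in pixels is half the picture's height over the tangent of half this angle, whatever the lens; pixels are square), "cx", "cy" (the principal point, pixels), "position" and "attitude" of the camera in the world. Camera axes: x right, y up, looking along -z (the intrinsics and any distortion apply to the point x, -y, -z); pixel columns grow to the right and rows downward; lengths in mm; the calibration is good to about 2 mm. A picture is of the moment at which its call begins.
- manip.finish_job(): hands the job in, once; it reports no verdict.
The state is a dict: "t": time; "joints": joint angles; "joint_vel": joint speeds; "effort": joint torques, N m; "position": TCP position; "tool_rot": TCP orientation; "contact_force": force on the tool from outside, world axes, zero at the start; "torque": the same for the moment, N m; "grip_width": finger opening in mm.
Only numpy, scipy, OpenCV 4.12 (cv2) and the standard library are available. Lean on these libraries where they do the work, as an engineer would, in place of code of your own. Each camera call takes 0.05 s, during which the arm holds its last target.

## Working session

There is one attempt and no reset: what is moved stays moved. The work goes in short steps, Python scripts to look and compute and a tool call to move; the robot and the scene stay as the last step left them, time stands still between calls to the robot, and variables do not carry over. Pictures are saved under pics/ and viewed, and the job is handed in when it is done.

Besides the shell and the picture viewer there is one more tool, called after "Request:" as a command line: name --argument value ..., lists and objects as JSON in quotes. send_rows: Moves the arm, as the interface text tells. Shifts and turns lie within -1 to 1; 1 stands for 0.15 m of shift or pi rad of turn. Its arguments: {"type":"object","properties":{"deltas":{"type":"array"},"grip_force":{"type":"number"}},"required":["deltas"]}

```bash
mkdir -p pics; ls; cat > h.py <<'E'
import numpy as np, cv2
from rig import manip
def grab(n,f):
    im=manip.get_image(n); cv2.imwrite('pics/'+f,im['pixels'][:,:,::-1]); 
    np.savez('pics/'+f[:-4]+'.npz',**{k:v for k,v in im.items()}); return im
E
python3 - <<'E'
from h import *
s=manip.observe()
for k,v in s.items(): print(k,np.round(v,3).tolist())
for n in('scene','top'):
    im=grab(n,n+'0.png'); print({k:(v if k not in('pixels','depth') else v.shape) for k,v in im.items()})
E
```

```text
pics
t 0.0
joints [-1.217, 0.418, -0.01, 1.614, 0.005, 1.111, -0.053]
joint_vel [-0.001, 0.001, 0.001, -0.0, 0.002, -0.0, 0.001]
effort [-0.0, -86.447, 0.679, -43.49, 0.019, 0.007, 0.0]
position [240.28, 576.612, 252.631]
tool_rot [[-0.923, 0.385, -0.0], [0.385, 0.923, -0.001], [-0.0, -0.001, -1.0]]
contact_force [0.067, 0.043, 0.743]
torque [-0.039, -0.003, -0.002]
grip_width 85.757
{'pixels': (480, 640, 3), 'depth': (480, 640), 'fov_y': 53.969294472061826, 'cx': 321.209126766384, 'cy': 235.60876007054577, 'position': array([1114.15478213,  502.03135784,  970.41074061]), 'attitude': array([[-0.71986808, -0.53418073,  0.44321653],
       [ 0.69384351, -0.57151206,  0.43812686],
       [ 0.01926467,  0.62291646,  0.78205112]])}
{'pixels': (480, 640, 3), 'depth': (480, 640), 'fov_y': 45.97659818928299, 'cx': 325.98354817329096, 'cy': 237.51529075690354, 'position': array([ 349.12946108,  -13.6903415 , 1478.45921745]), 'attitude': array([[-0.00798216,  0.98376796, -0.17926765],
       [-0.99982857, -0.01084691, -0.01500581],
       [-0.01670673,  0.17911714,  0.98368589]])}
```

View pics/scene0.png

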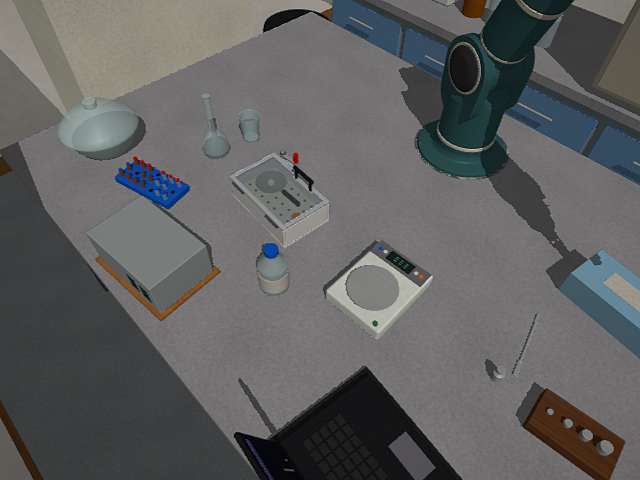

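View pics/top0.png

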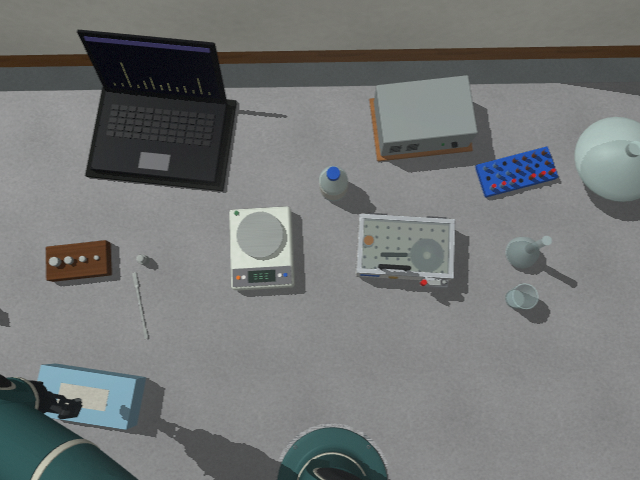

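```bash
cat >> h.py <<'E'
def load(f):
    return dict(np.load('pics/'+f+'.npz'))
def foc(im): return 240/np.tan(np.radians(float(im['fov_y']))/2)
def ray(im,u,v):
    f=foc(im); d=np.array([(u-im['cx'])/f,-(v-im['cy'])/f,-1.0]); return im['attitude']@d
def onz(im,u,v,z):
    d=ray(im,u,v); p=im['position']; return p+d*(z-p[2])/d[2]
def cloud(im):
    f=foc(im); v,u=np.mgrid[0:480,0:640]; D=im['depth'].astype(float)
    c=np.stack([(u-im['cx'])/f*D,-(v-im['cy'])/f*D,-D],-1)
    return c@im['attitude'].T+im['position']
def proj(im,P):
    c=(np.asarray(P)-im['position'])@im['attitude']; f=foc(im)
    return np.stack([im['cx']+f*c[...,0]/-c[...,2], im['cy']-f*c[...,1]/-c[...,2]],-1)
E
python3 - <<'E'
from h import *
for n,(r0,r1,c0,c1),k in(('top0',(195,305,340,560),3.6),('scene0',(140,260,220,345),6),):
    p=cv2.imread(f'pics/{n}.png')[r0:r1,c0:c1]; p=cv2.resize(p,None,fx=min(k,800/(c1-c0),600/(r1-r0)),fy=min(k,800/(c1-c0),600/(r1-r0)),interpolation=cv2.INTER_CUBIC); print(p.shape); cv2.imwrite(f'pics/{n}_z.png',p)
im=load('top0'); C=cloud(im)
for (u,v) in [(300,330),(260,235),(240,250),(285,260),(405,217),(405,275),(360,245),(452,245),(425,255),(395,267),(424,282),(400,235),(333,173)]: print(u,v,C[v,u].round(1))
im=load('scene0'); C=cloud(im)
for (u,v) in [(296,155),(372,287),(272,181),(340,180),(270,248)]: print(u,v,C[v,u].round(1))
E
```

```text
(396, 792, 3)
(600, 625, 3)
300 330 [376.6  77.7   2.5]
260 235 [616.8 177.1  55.9]
240 250 [579.6 229.1  48.2]
285 260 [552.6 113.3  48.1]
405 217 [ 653.7 -191.8   83.1]
405 275 [ 507.6 -187.5   78.9]
360 245 [584.1 -77.4  79.5]
452 245 [ 581.7 -307.2   79.1]
425 255 [ 557.2 -239.    78.5]
395 267 [ 522.3 -158.7  122. ]
424 282 [ 486.5 -228.7  111.4]
400 235 [ 609.3 -178.8   74.9]
333 173 [752.6 -11.8 144.3]
296 155 [ 487.5 -221.8  115.7]
372 287 [618.9 179.7  62.6]
272 181 [ 577.1 -218.4   81.2]
340 180 [ 380.2 -153.6   -0.6]
270 248 [751.9 -12.4 144.2]
```

```bash
sleep 1
```

```text
(no output)
```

View pics/top0_z.png

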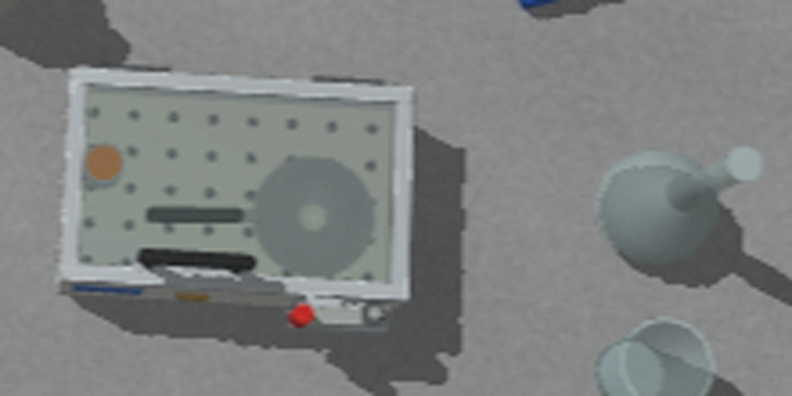

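View pics/scene0_z.png

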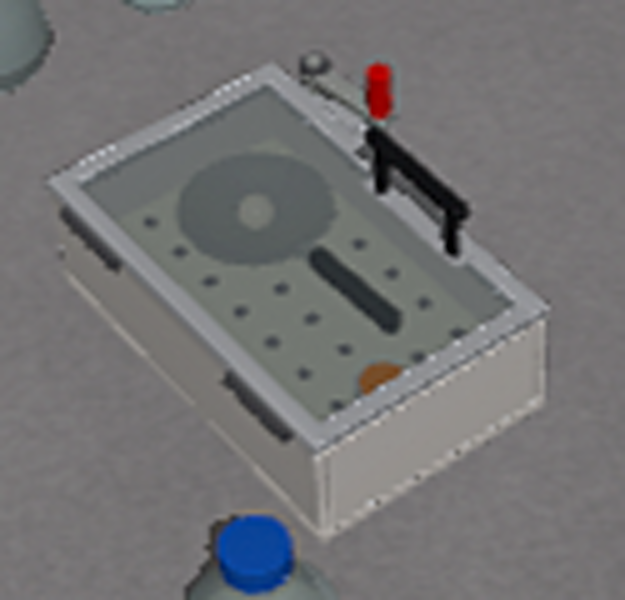

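```bash
python3 - <<'E'
from h import *
for nm in('top0','scene0'):
    im=load(nm); C=cloud(im); z=C[...,2]; px=im['pixels']; hsv=cv2.cvtColor(px,cv2.COLOR_RGB2HSV)
    # lid: points z 72..84 within region
    m=(z>74)&(z<84)&(C[...,0]>480)&(C[...,0]<680)&(C[...,1]<-40)&(C[...,1]>-340)
    m=m.astype(np.uint8); n,l,s,_=cv2.connectedComponentsWithStats(m); k=1+s[1:,4].argmax()
    pts=C[l==k]; r=cv2.minAreaRect(pts[:,:2].astype(np.float32)); print(nm,'lid',r, np.median(pts[:,2]),cv2.boxPoints(r).round(1).tolist())
    P=cv2.convexHull(np.argwhere(l==k)[:,::-1].astype(np.int32)); q=cv2.approxPolyDP(P,8,True)[:,0]; print([ (tuple(a.tolist()),onz(im,*a,78.5)[:2].round(1).tolist()) for a in q])
    m=(z>40)&(z<56)&(C[...,0]>450)&(C[...,0]<720)&(C[...,1]>60)&(C[...,1]<290)
    m=m.astype(np.uint8); n,l,s,_=cv2.connectedComponentsWithStats(m); k=1+s[1:,4].argmax()
    pts=C[l==k]; r=cv2.minAreaRect(pts[:,:2].astype(np.float32)); print('bal',r,np.median(pts[:,2]))
    m=(z>57)&(z<68)&(C[...,0]>450)&(C[...,0]<720)&(C[...,1]>60)&(C[...,1]<290)
    pts=C[m]; print('pan',cv2.minEnclosingCircle(pts[:,:2].astype(np.float32)),pts.mean(0))
    red=(hsv[...,1]>150)&((hsv[...,0]<8)|(hsv[...,0]>172))&(hsv[...,2]>90)&(C[...,1]<-200)&(C[...,1]>-260)&(C[...,0]<520)&(C[...,0]>450)
    print('red',red.sum(), np.argwhere(red)[:,::-1].mean(0), C[red].mean(0), C[red].max(0), onz(im,*np.argwhere(red)[:,::-1].mean(0),107))
E
```

```text
top0 lid ((576.3677368164062, -190.3079833984375), (240.62704467773438, 170.71981811523438), 85.84576416015625) 78.37201086061896 [[482.5, -304.1000061035156], [652.7999877929688, -316.5], [670.2000122070312, -76.5], [499.8999938964844, -64.0999984741211]]
[((452, 277), [501.5, -303.4]), ((356, 272), [516.3, -66.3]), ((359, 214), [663.9, -76.4]), ((452, 219), [648.2, -310.4])]
bal ((587.9901123046875, 177.8111114501953), (209.89501953125, 159.80819702148438), 2.7638189792633057) 48.21347262760855
pan ((585.8130493164062, 183.8743133544922), 97.8881607055664) [617.1479554  179.68245964  62.14947542]
red 29 [423.13793103 282.34482759] [ 485.52119271 -226.36726779  112.67384904] [ 491.30513641 -220.29477896  119.68671484] [ 486.09135    -227.25766053  107.        ]
scene0 lid ((573.2392578125, -190.3789825439453), (245.09564208984375, 178.96890258789062), 85.7409439086914) 77.8828863635797 [[474.8999938964844, -305.8999938964844], [653.4000244140625, -319.20001220703125], [671.5999755859375, -74.80000305175781], [493.1000061035156, -61.5]]
[((329, 202), [517.5, -63.4]), ((283, 230), [664.6, -73.9]), ((229, 176), [647.5, -313.1]), ((274, 152), [497.2, -304.5]), ((298, 163), [478.0, -225.4])]
bal ((587.1669921875, 178.97972106933594), (210.32786560058594, 159.60304260253906), 2.8719282150268555) 48.57581264166504
pan ((593.820556640625, 190.6280059814453), 84.95830535888672) [617.90005846 181.09675174  62.3804637 ]
red 43 [295.44186047 157.6744186 ] [ 487.55669962 -224.33842554  104.51941102] [ 492.03884398 -218.74144303  116.95506121] [ 489.31180154 -222.30162681  107.        ]
```

```bash
cat >> h.py <<'E'
from scipy.spatial.transform import Rotation as Ro
def Rdown(jaw_deg, like=None):
    a=np.radians(jaw_deg); y=np.array([np.cos(a),np.sin(a),0]); z=np.array([0,0,-1.]); x=np.cross(y,z)
    return np.stack([x,y,z],1)
def delta(pos,R,s=None):
    s=s or manip.observe(); T=np.array(s['tool_rot']); p=np.array(s['position'])
    d=T.T@(np.asarray(pos,float)-p)/150; r=Ro.from_matrix(T.T@R).as_rotvec()/np.pi
    return np.r_[d,r]
def pr(v): print('['+', '.join(f'{x:.3f}' for x in v)+']')
def st(s=None):
    s=s or manip.observe(); T=np.array(s['tool_rot'])
    print('t %.2f'%s['t'],'pos',np.round(s['position'],1),'jaw az %.1f'%np.degrees(np.arctan2(T[1,1],T[0,1])),'z',T[:,2].round(3),'F',np.round(s['contact_force'],1),'w %.1f'%s['grip_width'],'j',np.round(s['joints'],2))
E
python3 - <<'E'
from h import *
st(); pr(delta([487,-225,200],Rdown(3)))
pr(delta([487,-225,200],Rdown(183)))
E
```

```text
t 0.10 pos [240.3 576.7 252.7] jaw az 67.4 z [-0.    -0.001 -1.   ] F [ 0.4 -0.4 -0.2] w 85.5 j [-1.22  0.42 -0.01  1.61  0.    1.11 -0.05]
[-3.574, -4.300, 0.357, -0.000, 0.000, 0.358]
[-3.574, -4.300, 0.357, -0.000, -0.000, -0.642]
```

Request:
send_rows --deltas '[[[-0.83, -1, 0, 0, 0, 0, 0], [-0.83, -1, 0, 0, 0, 0, 0], [-0.83, -1, 0, 0, 0, 0, 0], [-0.83, -1, 0, 0, 0, 0, 0]]]'

```text
t: 0.6
position: [298.9, 386.8, 253.0]
tool_rot: [[-0.921, 0.389, -0.0], [0.389, 0.921, -0.002], [-0.001, -0.002, -1.0]]
contact_force: [-0.6, 1.0, 0.6]
grip_width: 42.9
```

Request:
send_rows --deltas '[[[-0.83, -1, 0, 0, 0, 0, 0], [-0.83, -1, 0, 0, 0, 0, 0], [-0.83, -1, 0, 0, 0, 0, 0], [-0.83, -1, 0, 0, 0, 0, 0]]]'

```text
t: 1.1
position: [356.0, 197.5, 253.5]
tool_rot: [[-0.92, 0.392, 0.0], [0.392, 0.92, -0.002], [-0.001, -0.001, -1.0]]
contact_force: [0.1, 0.5, 1.1]
grip_width: 42.6
```

Request:
send_rows --deltas '[[[-0.83, -1, 0, 0, 0, 0, 0], [-0.83, -1, 0, 0, 0, 0, 0], [-0.83, -1, 0, 0, 0, 0, 0], [-0.83, -1, 0, 0, 0, 0, 0]]]'

```text
t: 1.6
position: [412.5, 8.2, 253.9]
tool_rot: [[-0.918, 0.396, 0.0], [0.396, 0.918, -0.002], [-0.001, -0.002, -1.0]]
contact_force: [1.2, 0.9, -0.9]
grip_width: 42.6
```

```bash
python3 - <<'E'
from h import *
st(); pr(delta([487,-225,180],Rdown(3)))
E
```

```text
t 1.60 pos [412.5   8.2 253.9] jaw az 66.7 z [ 0.    -0.002 -1.   ] F [ 1.2  0.9 -0.9] w 42.6 j [-0.55  0.02  0.46  2.12 -0.01  1.01  1.08]
[-1.071, -1.231, 0.496, -0.000, 0.001, 0.354]
```

Request:
send_rows --deltas '[[[-0.87, -1, 0.2, 0, 0, 0.15, 0], [-0.87, -1, 0.2, 0, 0, 0.25, 0], [-0.87, -1, 0.2, 0, 0, 0.354, 0], [-0.87, -1, 0.2, 0, 0, 0.354, 0], [-0.87, -1, 0.2, 0, 0, 0.354, 0], [-0.87, -1, 0.2, 0, 0, 0.354, 0], [-0.87, -1, 0.2, 0, 0, 0.354, 0]]]'

```text
t: 2.48
position: [473.7, -179.9, 223.9]
tool_rot: [[-0.055, 0.999, -0.0], [0.999, 0.055, -0.002], [-0.002, -0.0, -1.0]]
contact_force: [0.0, 0.5, 0.1]
grip_width: 42.7
```

```bash
python3 - <<'E'
from h import *
st(); pr(delta([487,-225,150],Rdown(3)));pr(delta([487,-225,112],Rdown(3)))
E
```

```text
t 2.48 pos [ 473.7 -179.9  223.9] jaw az 3.1 z [-0.    -0.002 -1.   ] F [0.  0.5 0.1] w 42.7 j [-0.35  0.3   0.77  1.96 -0.25  0.98  0.6 ]
[-0.304, 0.072, 0.494, -0.000, 0.001, 0.001]
[-0.303, 0.073, 0.747, -0.000, 0.001, 0.001]
```

Request:
send_rows --deltas '[[[-0.304, 0.073, 0.3, 0, 0, 0, 0], [-0.304, 0.073, 0.3, 0, 0, 0, 0], [-0.304, 0.073, 0.5, 0, 0, 0, 0], [-0.304, 0.073, 0.7, 0, 0, 0, 0], [-0.304, 0.073, 0.747, 0, 0, 0, 0], [-0.304, 0.073, 0.747, 0, 0, 0, 0]]]'

```text
t: 3.22
position: [487.5, -224.8, 112.7]
tool_rot: [[-0.057, 0.998, 0.0], [0.998, 0.057, -0.002], [-0.002, -0.0, -1.0]]
contact_force: [0.3, -0.3, 0.4]
grip_width: 43.1
```

```bash
python3 - <<'E'
from h import *
st(); im=grab('scene','s1.png'); p=im['pixels'][130:250,220:350,::-1]; cv2.imwrite('pics/s1z.png',cv2.resize(p,None,fx=5,fy=5,interpolation=cv2.INTER_CUBIC))
E
```

```text
t 3.23 pos [ 487.5 -224.8  112.7] jaw az 3.2 z [ 0.    -0.002 -1.   ] F [ 0.3 -0.3  0.4] w 43.1 j [-0.15  0.53  0.67  1.97 -0.45  0.8   0.83]
```

View pics/s1z.png

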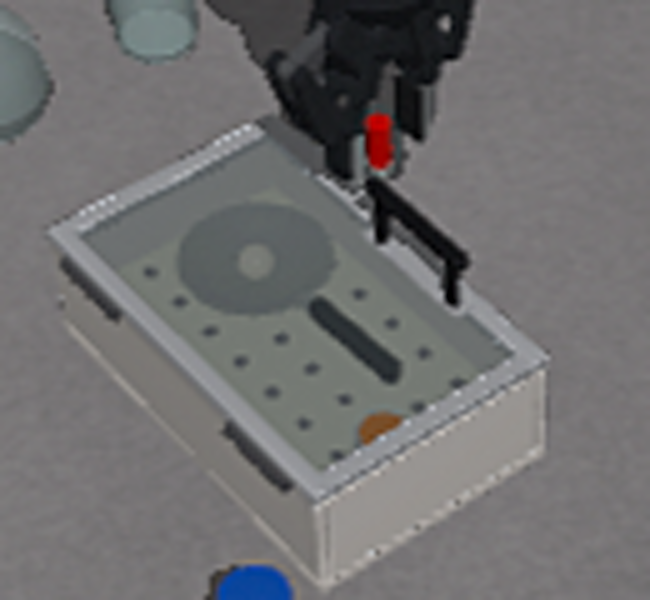

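Request:
send_rows --deltas '[[[0, 0, 0, 0, 0, 0, -1], [0, 0, 0, 0, 0, 0, -1], [0, 0, 0, 0, 0, 0, -1], [0, 0, 0, 0, 0, 0, -1]]]' --grip_force 25

```text
t: 3.78
position: [488.2, -224.8, 113.8]
tool_rot: [[-0.056, 0.998, 0.002], [0.998, 0.056, -0.002], [-0.002, 0.002, -1.0]]
contact_force: [-1.5, 2.1, 9.4]
grip_width: 12.7
```

```bash
python3 - <<'E'
from h import *
st(); s=manip.observe(); piv=np.array([490.1,-278.1]); k=np.array(s['position'])[:2]; d=k-piv; r=np.hypot(*d); print(r,np.degrees(np.arctan2(d[1],d[0])))
T=np.array(s['tool_rot']); p0=np.array(s['position']); a0=np.arctan2(T[1,1],T[0,1])
for a in np.linspace(0,65,14)[1:]:
    t=np.radians(a); c=np.array([[np.cos(t),-np.sin(t)],[np.sin(t),np.cos(t)]])
    pr(delta(np.r_[piv+c@d,p0[2]],Rdown(np.degrees(a0+t)),s))
E
```

```text
t 3.77 pos [ 488.2 -224.8  113.8] jaw az 3.2 z [ 0.002 -0.002 -1.   ] F [-1.5  2.1  9.4] w 12.7 j [-0.15  0.53  0.67  1.96 -0.45  0.8   0.83]
53.28760470550077 92.08755513679377
[-0.001, -0.031, -0.000, 0.001, 0.001, -0.028]
[-0.004, -0.062, -0.000, 0.001, 0.001, -0.056]
[-0.010, -0.092, -0.000, 0.001, 0.001, -0.083]
[-0.019, -0.122, -0.000, 0.000, 0.001, -0.111]
[-0.030, -0.151, -0.000, 0.000, 0.001, -0.139]
[-0.044, -0.179, -0.000, 0.000, 0.001, -0.167]
[-0.060, -0.205, -0.000, 0.000, 0.001, -0.194]
[-0.079, -0.230, -0.000, 0.000, 0.001, -0.222]
[-0.099, -0.253, -0.000, 0.000, 0.001, -0.250]
[-0.121, -0.275, -0.000, 0.000, 0.001, -0.278]
[-0.146, -0.294, -0.000, 0.000, 0.001, -0.306]
[-0.171, -0.311, -0.000, 0.000, 0.001, -0.333]
[-0.199, -0.326, -0.000, 0.000, 0.001, -0.361]
```

Request:
send_rows --deltas '[[[-0.001, -0.031, 0, 0, 0, -0.028, -1], [-0.004, -0.062, 0, 0, 0, -0.056, -1], [-0.01, -0.092, 0, 0, 0, -0.083, -1], [-0.019, -0.122, 0, 0, 0, -0.111, -1], [-0.03, -0.151, 0, 0, 0, -0.139, -1], [-0.044, -0.179, 0, 0, 0, -0.167, -1], [-0.06, -0.205, 0, 0, 0, -0.194, -1], [-0.079, -0.23, 0, 0, 0, -0.222, -1], [-0.099, -0.253, 0, 0, 0, -0.25, -1], [-0.121, -0.275, 0, 0, 0, -0.278, -1], [-0.146, -0.294, 0, 0, 0, -0.306, -1], [-0.171, -0.311, 0, 0, 0, -0.333, -1], [-0.199, -0.326, 0, 0, 0, -0.361, -1], [-0.199, -0.326, 0, 0, 0, -0.361, -1]]]'

```text
t: 5.52
position: [439.2, -257.2, 113.8]
tool_rot: [[-0.929, 0.371, -0.001], [0.371, 0.929, -0.0], [0.001, -0.001, -1.0]]
contact_force: [-13.7, 6.1, 12.0]
grip_width: 13.1
```

```bash
python3 - <<'E'
from h import *
st(); im=grab('scene','s2.png'); p=im['pixels'][130:250,220:350,::-1]; cv2.imwrite('pics/s2z.png',cv2.resize(p,None,fx=5,fy=5,interpolation=cv2.INTER_CUBIC))
E
```

```text
t 5.53 pos [ 439.2 -257.2  113.8] jaw az 68.2 z [-0.001 -0.    -1.   ] F [-13.7   6.1  12. ] w 13.1 j [ 0.14  0.43  0.4   2.02 -0.24  0.74  1.88]
```

View pics/s2z.png

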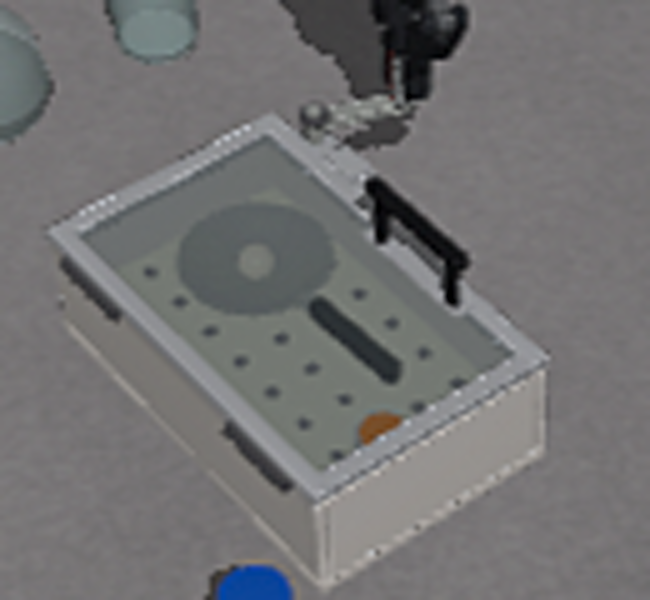

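Request:
send_rows --deltas '[[[0, 0, 0, 0, 0, 0, -0.1], [0, 0, 0, 0, 0, 0, -0.1], [0, 0, 0, 0, 0, 0, -0.1], [0, 0, -0.3, 0, 0, 0, -0.1], [0, 0, -0.5, 0, 0, 0, -0.1], [0, 0, -0.5, 0, 0, 0, -0.1]]]'

```text
t: 6.32
position: [440.4, -257.5, 190.8]
tool_rot: [[-0.929, 0.371, 0.003], [0.371, 0.929, -0.002], [-0.003, -0.0, -1.0]]
contact_force: [-0.2, 0.3, 0.2]
grip_width: 38.8
```

```bash
python3 - <<'E'
from h import *
st(); pr(delta([524,-155,188],Rdown(-3.8)))
for nm in('top0','scene0'):
    im=load(nm); px=im['pixels'].astype(int); g=px.max(2)
    P=proj(im,[524.3,-155.1,113.5]); print(nm,P)
    u0,v0=P.round().astype(int); sub=(g[v0-14:v0+15,u0-30:u0+31]<45)
    n,l,s,c=cv2.connectedComponentsWithStats(sub.astype(np.uint8)); print(s[1:].tolist(), (c[1:]+[u0-30,v0-14]).round(1).tolist())
E
```

```text
t 6.33 pos [ 440.4 -257.5  190.8] jaw az 68.2 z [ 0.003 -0.002 -1.   ] F [-0.2  0.3  0.2] w 38.8 j [ 0.09  0.31  0.45  1.97 -0.17  0.89  1.82]
[-0.264, 0.842, 0.019, 0.001, 0.001, 0.400]
top0 [393.10969581 266.63780861]
[[19, 12, 1, 1, 1], [23, 12, 1, 1, 1], [27, 12, 1, 1, 1], [23, 12, 24, 6, 43], [34, 13, 2, 1, 2], [40, 13, 1, 1, 1], [43, 13, 1, 1, 1], [16, 14, 6, 2, 8]] [[382.0, 265.0], [386.0, 265.0], [390.0, 265.0], [398.1, 267.8], [397.5, 266.0], [403.0, 266.0], [406.0, 266.0], [381.2, 267.2]]
scene0 [302.71994903 174.98008689]
[[20, 4, 20, 25, 130]] [[302.4, 175.6]]
```

Request:
send_rows --deltas '[[[-0.1, 0.3, 0, 0, 0, 0.1, -0.1], [-0.264, 0.84, 0, 0, 0, 0.2, -0.1], [-0.264, 0.84, 0, 0, 0, 0.3, -0.1], [-0.264, 0.84, 0, 0, 0, 0.4, -0.1], [-0.264, 0.84, 0, 0, 0, 0.4, -0.1], [-0.264, 0.84, 0, 0, 0, 0.4, -0.1], [-0.264, 0.84, 0, 0, 0, 0.4, -0.1], [-0.264, 0.84, 0, 0, 0, 0.4, -0.1]]]'

```text
t: 7.32
position: [523.7, -155.0, 190.0]
tool_rot: [[0.065, 0.998, 0.002], [0.998, -0.065, -0.002], [-0.002, 0.002, -1.0]]
contact_force: [0.2, 0.3, 0.2]
grip_width: 38.5
```

```bash
python3 - <<'E'
from h import *
st(); pr(delta([524,-156,116.5],Rdown(-3.8)))
E
```

```text
t 7.33 pos [ 523.7 -155.   190. ] jaw az -3.7 z [ 0.002 -0.002 -1.   ] F [0.2 0.3 0.2] w 38.5 j [-0.3   0.41  0.66  1.89 -0.31  0.94  0.44]
[-0.006, 0.002, 0.490, 0.001, 0.001, 0.000]
```

Request:
send_rows --deltas '[[[0, 0, 0.2, 0, 0, 0, -0.1], [0, 0, 0.4, 0, 0, 0, -0.1], [0, 0, 0.49, 0, 0, 0, -0.1], [0, 0, 0.49, 0, 0, 0, -1], [0, 0, 0.49, 0, 0, 0, -1], [0, 0, 0.49, 0, 0, 0, -1], [0, 0, 0.49, 0, 0, 0, -1]]]' --grip_force 40

```text
t: 8.2
position: [523.8, -155.4, 117.1]
tool_rot: [[0.065, 0.998, 0.002], [0.998, -0.065, -0.002], [-0.002, 0.002, -1.0]]
contact_force: [-5.5, -0.8, 5.1]
grip_width: 9.3
```

```bash
python3 - <<'E'
from h import *
st(); s=manip.observe(); p0=np.array(s['position']); T=np.array(s['tool_rot'])
a=np.radians(-3.8); bx=np.array([np.cos(a),np.sin(a),0])
hinge=np.array([582.2,-189,0])+75*bx; 
rel=(p0-hinge)@bx; print('bar x rel hinge',rel,'z',p0[2]-3-70.5)
b0=np.array([rel,p0[2]-3-70.5])  # grasp pt
r=np.hypot(*b0); f0=np.arctan2(b0[1],-b0[0]); print(r,np.degrees(f0))
for th in np.radians(np.arange(3,91,3)):
    x=-r*np.cos(f0+th); z=r*np.sin(f0+th)
    dp=bx*(x-b0[0])+np.array([0,0,z-b0[1]])
    print(round(np.degrees(th)),end=' '); pr(T.T@dp/150)
E
```

```text
t 8.20 pos [ 523.8 -155.4  117.1] jaw az -3.7 z [ 0.002 -0.002 -1.   ] F [-5.5 -0.8  5.1] w 9.3 j [-0.24  0.52  0.6   1.94 -0.4   0.8   0.51]
bar x rel hinge -135.46514196329528 z 43.601357499052384
142.30911096235516 17.841500007041926
3 [-0.000, 0.017, -0.047]
6 [-0.000, 0.036, -0.093]
9 [-0.000, 0.057, -0.138]
12 [-0.000, 0.081, -0.181]
15 [-0.001, 0.107, -0.224]
18 [-0.001, 0.135, -0.265]
21 [-0.001, 0.165, -0.304]
24 [-0.001, 0.197, -0.342]
27 [-0.001, 0.231, -0.378]
30 [-0.001, 0.267, -0.412]
33 [-0.001, 0.305, -0.444]
36 [-0.001, 0.344, -0.475]
39 [-0.001, 0.385, -0.503]
42 [-0.001, 0.428, -0.529]
45 [-0.002, 0.471, -0.552]
48 [-0.002, 0.516, -0.574]
51 [-0.002, 0.562, -0.593]
54 [-0.002, 0.609, -0.609]
57 [-0.002, 0.656, -0.624]
60 [-0.002, 0.705, -0.635]
63 [-0.002, 0.754, -0.644]
66 [-0.002, 0.803, -0.651]
69 [-0.002, 0.852, -0.655]
72 [-0.002, 0.902, -0.656]
75 [-0.002, 0.952, -0.655]
78 [-0.002, 1.001, -0.651]
81 [-0.002, 1.050, -0.644]
84 [-0.002, 1.099, -0.635]
87 [-0.002, 1.148, -0.624]
90 [-0.003, 1.195, -0.610]
```

Request:
send_rows --deltas '[[[0, 0.017, -0.047, 0, 0, 0, -1], [0, 0.036, -0.093, 0, 0, 0, -1], [0, 0.057, -0.138, 0, 0, 0, -1], [0, 0.081, -0.181, 0, 0, 0, -1], [0, 0.107, -0.224, 0, 0, 0, -1], [0, 0.135, -0.265, 0, 0, 0, -1], [0, 0.165, -0.304, 0, 0, 0, -1], [0, 0.197, -0.342, 0, 0, 0, -1], [0, 0.231, -0.378, 0, 0, 0, -1], [0, 0.267, -0.412, 0, 0, 0, -1], [0, 0.305, -0.444, 0, 0, 0, -1], [0, 0.305, -0.444, 0, 0, 0, -1]]]'

```text
t: 9.7
position: [568.2, -158.6, 185.4]
tool_rot: [[0.066, 0.998, -0.0], [0.998, -0.066, -0.001], [-0.001, -0.0, -1.0]]
contact_force: [-25.4, 3.5, 28.2]
grip_width: 9.5
```

```bash
python3 - <<'E'
from h import *
st(); im=grab('scene','s3.png'); p=im['pixels'][100:250,200:360,::-1]; cv2.imwrite('pics/s3z.png',cv2.resize(p,None,fx=4,fy=4,interpolation=cv2.INTER_CUBIC))
E
```

```text
t 9.70 pos [ 568.2 -158.6  185.4] jaw az -3.8 z [-0.    -0.001 -1.   ] F [-25.4   3.5  28.2] w 9.5 j [-0.26  0.5   0.64  1.78 -0.35  0.97  0.45]
```

View pics/s3z.png

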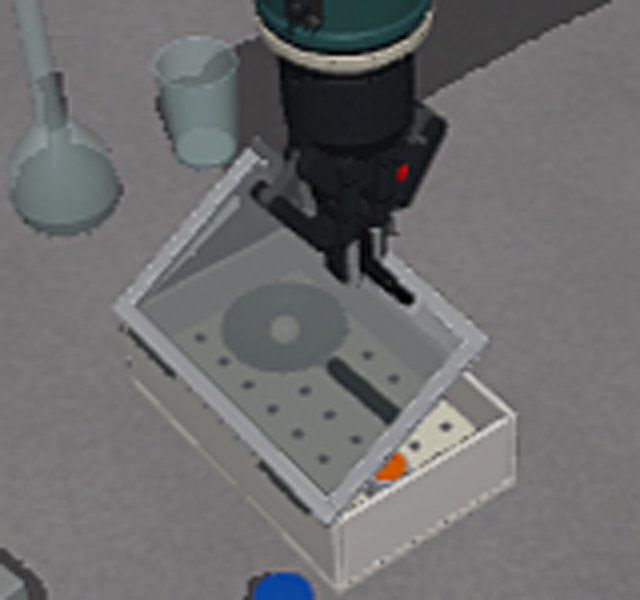

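```bash
cat > arc.py <<'E'
from h import *
import sys
add=float(sys.argv[1]); st(); s=manip.observe(); p0=np.array(s['position']); T=np.array(s['tool_rot'])
a=np.radians(-3.8); bx=np.array([np.cos(a),np.sin(a),0])
hinge=np.array([582.2,-189,0])+75*bx
b0=np.array([(p0-hinge)@bx,p0[2]-3-70.5]); r=np.hypot(*b0); f0=np.arctan2(b0[1],-b0[0]); print(r,'lid deg',np.degrees(f0)-17.7)
for th in np.radians(np.arange(3,61,3)):
    x=-(r+add)*np.cos(f0+th); z=(r+add)*np.sin(f0+th)
    dp=bx*(x-b0[0])+np.array([0,0,z-b0[1]])
    print(round(np.degrees(th+f0)-17.7),end=' '); pr(T.T@dp/150)
E
python3 arc.py 0.5
```

```text
t 9.75 pos [ 568.2 -158.6  185.3] jaw az -3.8 z [-0.    -0.001 -1.   ] F [-24.5   2.5  27.1] w 9.2 j [-0.26  0.5   0.64  1.78 -0.35  0.97  0.45]
144.1538422838911 lid deg 33.17809532342264
36 [-0.000, 0.038, -0.033]
39 [-0.000, 0.079, -0.062]
42 [-0.000, 0.122, -0.089]
45 [-0.000, 0.167, -0.113]
48 [-0.000, 0.212, -0.135]
51 [-0.000, 0.259, -0.154]
54 [-0.000, 0.306, -0.171]
57 [-0.000, 0.355, -0.185]
60 [-0.000, 0.404, -0.197]
63 [-0.000, 0.454, -0.207]
66 [-0.000, 0.504, -0.213]
69 [-0.000, 0.554, -0.217]
72 [-0.001, 0.604, -0.219]
75 [-0.001, 0.655, -0.218]
78 [-0.001, 0.705, -0.214]
81 [-0.001, 0.755, -0.207]
84 [-0.001, 0.805, -0.198]
87 [-0.001, 0.854, -0.186]
90 [-0.001, 0.902, -0.172]
93 [-0.001, 0.950, -0.155]
```

Request:
send_rows --deltas '[[[0, 0.038, -0.033, 0, 0, 0, -1], [0, 0.079, -0.062, 0, 0, 0, -1], [0, 0.122, -0.089, 0, 0, 0, -1], [0, 0.167, -0.113, 0, 0, 0, -1], [0, 0.212, -0.135, 0, 0, 0, -1], [0, 0.259, -0.154, 0, 0, 0, -1], [0, 0.306, -0.171, 0, 0, 0, -1], [0, 0.306, -0.171, 0, 0, 0, -1]]]'

```text
t: 10.75
position: [615.1, -161.9, 212.1]
tool_rot: [[0.066, 0.998, 0.002], [0.998, -0.066, -0.002], [-0.001, 0.002, -1.0]]
contact_force: [-1.8, -1.3, 6.7]
grip_width: 9.7
```

```bash
python3 arc.py 0.5
```

```text
t 10.75 pos [ 615.1 -161.9  212.1] jaw az -3.8 z [ 0.002 -0.002 -1.   ] F [-1.8 -1.3  6.7] w 9.7 j [-0.24  0.55  0.63  1.64 -0.36  1.07  0.43]
145.44398750878136 lid deg 54.68454207221926
58 [-0.000, 0.048, -0.017]
61 [-0.000, 0.098, -0.029]
64 [-0.000, 0.148, -0.038]
67 [-0.000, 0.198, -0.044]
70 [-0.000, 0.249, -0.047]
73 [-0.000, 0.300, -0.048]
76 [-0.000, 0.351, -0.046]
79 [-0.000, 0.402, -0.042]
82 [-0.000, 0.452, -0.035]
85 [-0.000, 0.502, -0.025]
88 [-0.000, 0.552, -0.013]
91 [-0.000, 0.600, 0.002]
94 [-0.000, 0.648, 0.019]
97 [-0.000, 0.695, 0.039]
100 [-0.000, 0.741, 0.062]
103 [-0.000, 0.785, 0.086]
106 [-0.000, 0.829, 0.113]
109 [-0.000, 0.870, 0.143]
112 [-0.000, 0.910, 0.174]
115 [-0.000, 0.949, 0.207]
```

Request:
send_rows --deltas '[[[0, 0.048, -0.017, 0, 0, 0, -1], [0, 0.098, -0.029, 0, 0, 0, -1], [0, 0.148, -0.038, 0, 0, 0, -1], [0, 0.198, -0.044, 0, 0, 0, -1], [0, 0.249, -0.047, 0, 0, 0, -1], [0, 0.3, -0.048, 0, 0, 0, -1], [0, 0.351, -0.046, 0, 0, 0, -1], [0, 0.402, -0.042, 0, 0, 0, -1], [0, 0.402, -0.042, 0, 0, 0, -1]]]'

```text
t: 11.88
position: [676.6, -166.2, 219.4]
tool_rot: [[0.065, 0.998, 0.004], [0.998, -0.065, -0.003], [-0.002, 0.004, -1.0]]
contact_force: [1.4, -3.5, 4.9]
grip_width: 9.5
```

```bash
python3 arc.py 0.0;  python3 - <<'E'
from h import *
im=grab('scene','s4.png'); p=im['pixels'][100:250,200:360,::-1]; cv2.imwrite('pics/s4z.png',cv2.resize(p,None,fx=4,fy=4,interpolation=cv2.INTER_CUBIC))
E
```

```text
t 11.88 pos [ 676.6 -166.2  219.4] jaw az -3.7 z [ 0.004 -0.003 -1.   ] F [ 1.4 -3.5  4.9] w 9.5 j [-0.2   0.64  0.61  1.47 -0.39  1.15  0.41]
146.93286175801694 lid deg 79.21977063709478
82 [-0.000, 0.051, 0.008]
85 [-0.000, 0.101, 0.018]
88 [-0.000, 0.151, 0.031]
91 [-0.000, 0.199, 0.047]
94 [-0.000, 0.247, 0.065]
97 [-0.000, 0.294, 0.085]
100 [-0.000, 0.340, 0.108]
103 [-0.000, 0.385, 0.134]
106 [-0.000, 0.428, 0.161]
109 [-0.000, 0.470, 0.191]
112 [-0.000, 0.510, 0.223]
115 [0.000, 0.548, 0.257]
118 [0.000, 0.584, 0.293]
121 [0.000, 0.619, 0.331]
124 [0.000, 0.651, 0.371]
127 [0.000, 0.682, 0.412]
130 [0.000, 0.710, 0.455]
133 [0.000, 0.736, 0.499]
136 [0.000, 0.759, 0.545]
139 [0.001, 0.781, 0.592]
```

View pics/s4z.png

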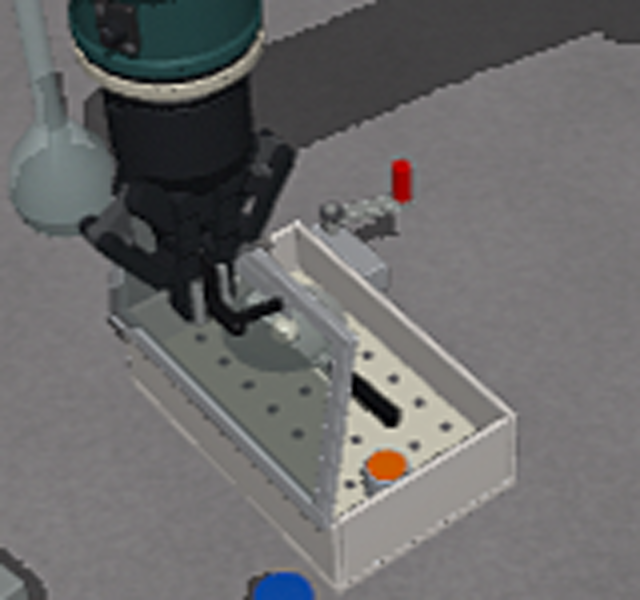

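Request:
send_rows --deltas '[[[0, 0.051, 0.008, 0, 0, 0, -1], [0, 0.101, 0.018, 0, 0, 0, -1], [0, 0.151, 0.031, 0, 0, 0, -1], [0, 0.199, 0.047, 0, 0, 0, -1], [0, 0.24, 0.062, 0, 0, 0, -1], [0, 0.24, 0.062, 0, 0, 0, -1]]]'

```text
t: 12.68
position: [712.9, -168.6, 209.9]
tool_rot: [[0.065, 0.998, 0.005], [0.998, -0.065, -0.003], [-0.002, 0.005, -1.0]]
contact_force: [0.8, -3.7, 0.9]
grip_width: 9.1
```

```bash
python3 arc.py 0.0|head -3;  python3 - <<'E'
from h import *
im=grab('scene','s5.png'); p=im['pixels'][100:250,200:360,::-1]; cv2.imwrite('pics/s5z.png',cv2.resize(p,None,fx=4,fy=4,interpolation=cv2.INTER_CUBIC))
E
```

```text
t 12.68 pos [ 712.9 -168.6  209.9] jaw az -3.7 z [ 0.005 -0.003 -1.   ] F [ 0.8 -3.7  0.9] w 9.1 j [-0.17  0.72  0.6   1.36 -0.41  1.18  0.4 ]
146.7021200891223 lid deg 93.93710382484862
97 [0.000, 0.047, 0.020]
```

View pics/s5z.png

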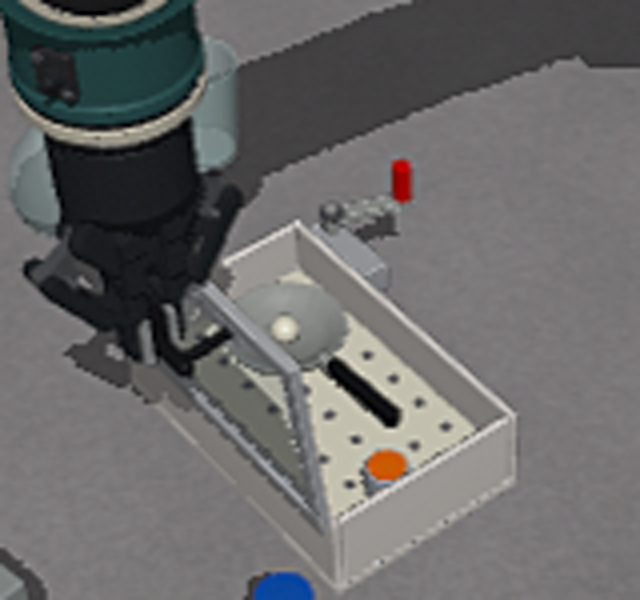

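Request:
send_rows --deltas '[[[0, 0, 0, 0, 0, 0, -0.5], [0, 0, 0, 0, 0, 0, -0.5], [0, 0, 0, 0, 0, 0, -0.5], [0, 0, -0.2, 0, 0, 0, -0.5], [0, 0, -0.5, 0, 0, 0, -0.5], [0, 0, -0.7, 0, 0, 0, -0.5], [0, 0, -0.7, 0, 0, 0, -0.5]]]'

```text
t: 13.6
position: [712.8, -168.6, 317.7]
tool_rot: [[0.065, 0.998, 0.008], [0.998, -0.065, -0.003], [-0.003, 0.009, -1.0]]
contact_force: [-1.1, 0.4, -1.2]
grip_width: 21.3
```

```bash
python3 - <<'E'
from h import *
st()
for n in('scene','top'):
    im=grab(n,n+'6.png'); c=(slice(100,250),slice(200,360)) if n=='scene' else (slice(190,310),slice(335,475)); cv2.imwrite(f'pics/{n}6z.png',cv2.resize(im['pixels'][c][...,::-1],None,fx=4.8,fy=4.8,interpolation=cv2.INTER_CUBIC)[:600])
E
```

```text
t 13.60 pos [ 712.8 -168.6  317.7] jaw az -3.7 z [ 0.008 -0.003 -1.   ] F [-1.1  0.4 -1.2] w 21.3 j [-0.18  0.64  0.63  1.25 -0.37  1.36  0.37]
```

View pics/scene6z.png

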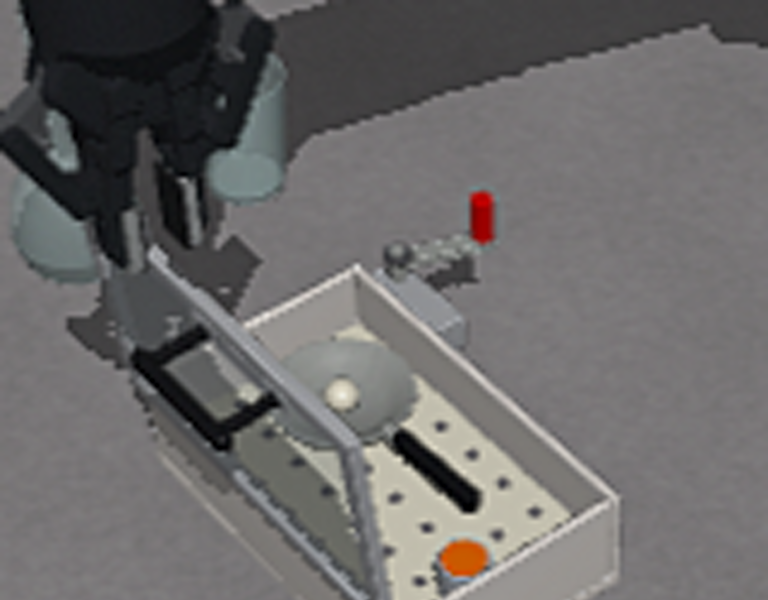

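View pics/top6z.png

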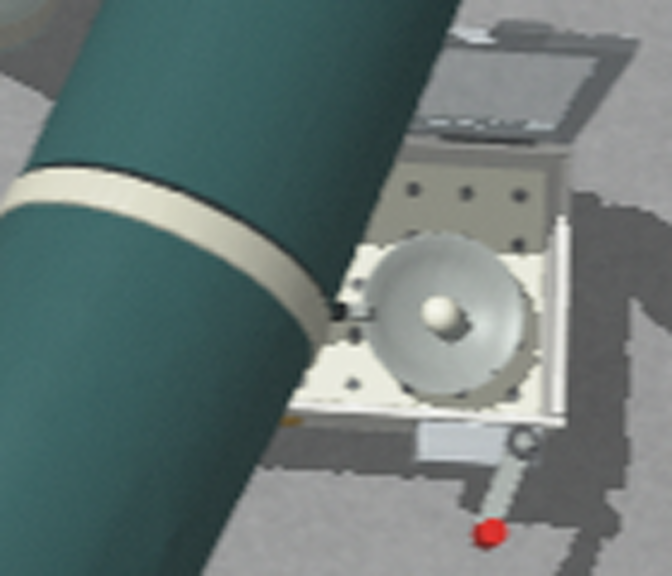

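```bash
python3 - <<'E'
from h import *
a=np.radians(-3.8); R=np.array([[np.cos(a),-np.sin(a)],[np.sin(a),np.cos(a)]]); c0=np.array([582.2,-189])
box=lambda p:(np.asarray(p)[...,:2]-c0)@R
im=load('scene6'); C=cloud(im); g=im['pixels'].max(2)
B=box(C)
m=(g<50)&(C[...,2]>35)&(C[...,2]<66)&(abs(B[...,0])<60)&(abs(B[...,1])<112)
mm=m.astype(np.uint8); n,l,s,cc=cv2.connectedComponentsWithStats(mm); k=1+s[1:,4].argmax(); m=l==k; print('handle px',s[k],cc[k],C[m].mean(0),np.median(C[m][:,2]))
t=m&(C[...,2]>53); uv=np.argwhere(m)[:,::-1]
vx,vy,x0,y0=cv2.fitLine(uv.astype(np.float32),cv2.DIST_L2,0,.01,.01).ravel()
tt=(uv-[x0,y0])@[vx,vy]; 
for q in(tt.min(),tt.max()): print('end',onz(im,x0+q*vx,y0+q*vy,52).round(1))
P=np.array([onz(im,u,v,52) for u,v in uv]); w=cv2.fitLine(P[:,:2].astype(np.float32),cv2.DIST_L2,0,.01,.01).ravel(); print('line on z=52 az',np.degrees(np.arctan2(w[1],w[0])),w[2:])
Q=C[m]; w=cv2.fitLine(Q[:,:2].astype(np.float32),cv2.DIST_L2,0,.01,.01).ravel(); print('depth line az',np.degrees(np.arctan2(w[1],w[0])),w[2:],Q.min(0),Q.max(0))
# top0 handle through lid
im=load('top0'); g=im['pixels'].max(2); sub=np.zeros((480,640),np.uint8); sub[250:259,378:412]=(g[250:259,378:412]<85); n,l,s,cc=cv2.connectedComponentsWithStats(sub); k=1+s[1:,4].argmax(); uv=np.argwhere(l==k)[:,::-1]; print('top handle',s[k],cc[k],onz(im,*cc[k],56).round(1))
P=np.array([onz(im,u,v,56) for u,v in uv]); w=cv2.fitLine(P[:,:2].astype(np.float32),cv2.DIST_L2,0,.01,.01).ravel(); print('az',np.degrees(np.arctan2(w[1],w[0])),P[:,1].min(),P[:,1].max())
# dish disc & ball, top6 
im=load('top6'); C=cloud(im); hsv=cv2.cvtColor(im['pixels'],cv2.COLOR_RGB2HSV)
z=C[...,2]; m=(z>44)&(z<54)&(abs(box(C)[...,0]+20)<60)&(abs(box(C)[...,1]+53)<60); 
pts=C[m]; print('rim pts',len(pts),cv2.minEnclosingCircle(pts[:,:2].astype(np.float32)))
u,v=335+442/4.8,190+313/4.8; print('ball',onz(im,u,v,46),C[int(v),int(u)])
print('dish ctr rim', onz(im,335+447/4.8,190+314/4.8,47))
E
```

```text
handle px [282 190  18  17  91] [290.41758242 197.65934066] [ 565.14803384 -159.95642651   53.94454052] 54.413971388035634
end [ 562.9 -197.4   52. ]
end [ 565.  -126.6   52. ]
line on z=52 az 87.721085 [ 563.9693  -161.37148]
depth line az 88.80506 [ 565.148   -159.95642] [ 560.29002775 -193.45779108   43.5488796 ] [ 569.16764284 -127.35663702   61.3149152 ]
top handle [381 253  26   4 100] [393.72 254.44] [ 562.8 -163.5   56. ]
az 89.03802 -194.7195464915245 -131.2539354454372
rim pts 456 ((550.7246704101562, -235.68959045410156), 58.044010162353516)
ball [ 561.4472912  -249.47924636   46.        ] [ 561.15901971 -248.37258279   51.56974694]
dish ctr rim [ 560.73461434 -251.94145954   47.        ]
```

```bash
python3 - <<'E'
from h import *
st(); pr(delta([563.7,-169.5,200],Rdown(-1.5)));pr(delta([563.7,-169.5,57],Rdown(-1.5)))
E
```

```text
t 13.70 pos [ 712.1 -168.1  314.6] jaw az -3.7 z [ 0.004 -0.002 -1.   ] F [-0.   0.4 -0.1] w 21.2 j [-0.18  0.64  0.63  1.25 -0.37  1.36  0.37]
[-0.072, -0.990, 0.760, 0.001, 0.001, -0.012]
[-0.070, -0.994, 1.713, 0.001, 0.001, -0.012]
```

Request:
send_rows --deltas '[[[-0.072, -0.3, 0, 0, 0, -0.012, -0.1], [-0.072, -0.7, 0, 0, 0, -0.012, -0.1], [-0.072, -0.99, 0.2, 0, 0, -0.012, -0.1], [-0.072, -0.99, 0.6, 0, 0, -0.012, -0.1], [-0.072, -0.99, 0.95, 0, 0, -0.012, -0.1], [-0.072, -0.99, 0.95, 0, 0, -0.012, -0.1], [-0.072, -0.99, 0.95, 0, 0, -0.012, -0.1]]]'

```text
t: 14.58
position: [564.4, -170.0, 172.9]
tool_rot: [[0.028, 1.0, 0.005], [1.0, -0.028, -0.003], [-0.003, 0.005, -1.0]]
contact_force: [0.4, -0.8, 0.1]
grip_width: 38.6
```

```bash
python3 - <<'E'
from h import *
st(); pr(delta([563.7,-169.5,57],Rdown(-1.5)))
E
```

```text
t 14.57 pos [ 564.4 -170.   172.9] jaw az -1.6 z [ 0.005 -0.003 -1.   ] F [ 0.4 -0.8  0.1] w 38.6 j [-0.23  0.51  0.62  1.8  -0.35  0.94  0.51]
[0.005, -0.009, 0.773, 0.002, 0.001, -0.001]
```

Request:
send_rows --deltas '[[[0.004, -0.006, 0.3, 0.002, 0.001, 0, -0.1], [0.004, -0.006, 0.5, 0.002, 0.001, 0, -0.1], [0.004, -0.006, 0.65, 0.002, 0.001, 0, -0.1], [0.004, -0.006, 0.74, 0.002, 0.001, 0, -0.1], [0.004, -0.006, 0.773, 0.002, 0.001, 0, -0.1], [0.004, -0.006, 0.773, 0.002, 0.001, 0, -0.1]]]'

```text
t: 15.32
position: [564.6, -169.8, 57.8]
tool_rot: [[0.028, 1.0, 0.0], [1.0, -0.028, 0.0], [0.0, 0.0, -1.0]]
contact_force: [0.9, 0.0, 0.4]
grip_width: 38.4
```

```bash
python3 - <<'E'
from h import *
st()
im=grab('scene','s7.png'); p=im['pixels'][130:250,215:345,::-1]; cv2.imwrite('pics/s7z.png',cv2.resize(p,None,fx=5,fy=5,interpolation=cv2.INTER_CUBIC))
E
```

```text
t 15.32 pos [ 564.6 -169.8   57.8] jaw az -1.6 z [ 0.  0. -1.] F [0.9 0.  0.4] w 38.4 j [-0.15  0.67  0.52  1.85 -0.47  0.75  0.6 ]
```

View pics/s7z.png

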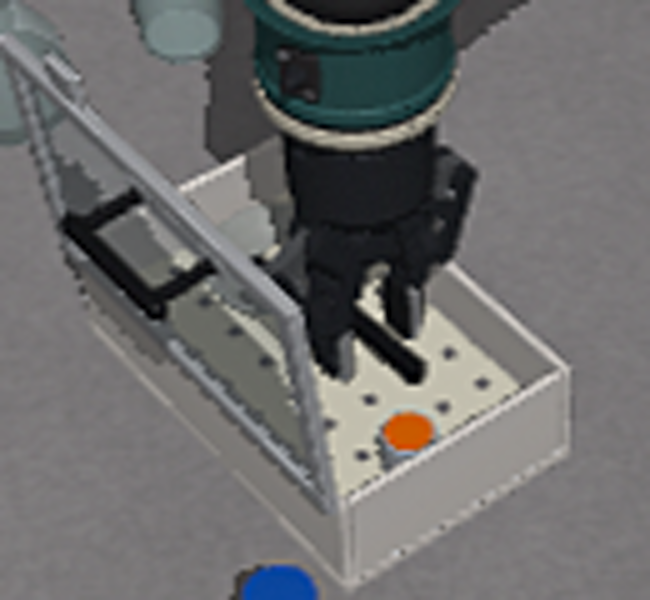

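Request:
send_rows --deltas '[[[0, 0, 0, 0, 0, 0, -0.3], [0, 0, 0, 0, 0, 0, -0.45], [0, 0, 0, 0, 0, 0, -0.55], [0, 0, 0, 0, 0, 0, -0.6], [0, 0, 0, 0, 0, 0, -0.65], [0, 0, 0, 0, 0, 0, -0.7], [0, 0, 0, 0, 0, 0, -0.75], [0, 0, 0, 0, 0, 0, -0.8], [0, 0, 0, 0, 0, 0, -0.85], [0, 0, 0, 0, 0, 0, -0.9], [0, 0, 0, 0, 0, 0, -1]]]' --grip_force 25

```text
t: 16.75
position: [564.6, -169.9, 57.9]
tool_rot: [[0.028, 1.0, 0.0], [1.0, -0.028, 0.0], [0.0, 0.0, -1.0]]
contact_force: [-0.6, -0.6, 1.0]
grip_width: 9.5
```

Request:
send_rows --deltas '[[[0, 0, 0, 0, 0, 0, -1], [0, 0, 0, 0, 0, 0, -1], [0, 0, 0, 0, 0, 0, -1]]]' --grip_force 80

```text
t: 17.12
position: [564.6, -169.8, 57.9]
tool_rot: [[0.028, 1.0, 0.0], [1.0, -0.028, 0.0], [0.0, 0.0, -1.0]]
contact_force: [-1.7, -0.3, 1.8]
grip_width: 8.2
```

```bash
python3 - <<'E'
from h import *
st()
im=grab('scene','s8.png'); p=im['pixels'][130:250,215:345,::-1]; cv2.imwrite('pics/s8z.png',cv2.resize(p,None,fx=5,fy=5,interpolation=cv2.INTER_CUBIC))
E
```

```text
t 17.12 pos [ 564.6 -169.8   57.9] jaw az -1.6 z [ 0.  0. -1.] F [-1.7 -0.3  1.8] w 8.2 j [-0.15  0.67  0.52  1.85 -0.47  0.75  0.6 ]
```

View pics/s8z.png

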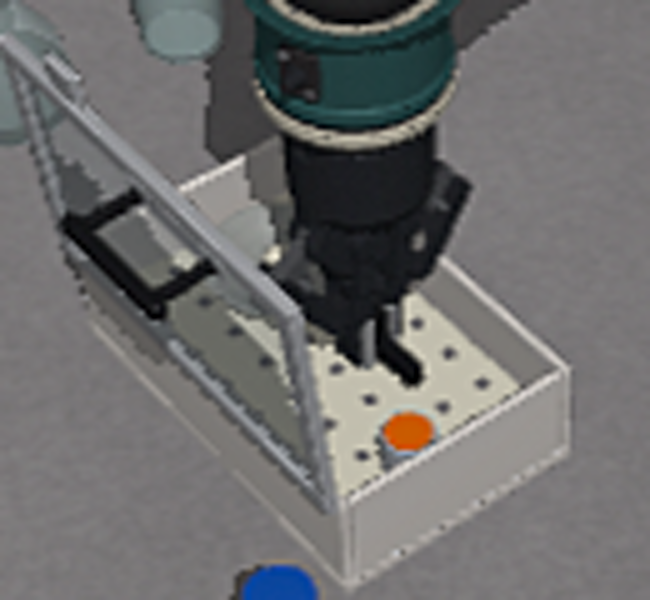

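Request:
send_rows --deltas '[[[0, 0, -0.005, 0, 0, 0, -1], [0, 0, -0.02, 0, 0, 0, -1], [0, 0, -0.044, 0, 0, 0, -1], [0, 0, -0.075, 0, 0, 0, -1], [0, 0, -0.112, 0, 0, 0, -1], [0, 0, -0.156, 0, 0, 0, -1], [0, 0, -0.203, 0, 0, 0, -1], [0, 0, -0.253, 0, 0, 0, -1], [0, 0, -0.306, 0, 0, 0, -1], [0, 0, -0.36, 0, 0, 0, -1], [0, 0, -0.414, 0, 0, 0, -1], [0, 0, -0.467, 0, 0, 0, -1], [0, 0, -0.517, 0, 0, 0, -1], [0, 0, -0.564, 0, 0, 0, -1], [0, 0, -0.608, 0, 0, 0, -1], [0, 0, -0.645, 0, 0, 0, -1], [0, 0, -0.676, 0, 0, 0, -1], [0, 0, -0.7, 0, 0, 0, -1], [0, 0, -0.715, 0, 0, 0, -1], [0, 0, -0.72, 0, 0, 0, -1]]]'

```text
t: 19.68
position: [564.6, -169.8, 166.0]
tool_rot: [[0.028, 1.0, 0.0], [1.0, -0.028, 0.0], [0.0, 0.0, -1.0]]
contact_force: [-0.3, 0.2, -2.0]
grip_width: 8.0
```

```bash
python3 - <<'E'
from h import *
st()
for n in('scene','top'):
    im=grab(n,n+'9.png'); c=(slice(110,250),slice(200,360)) if n=='scene' else (slice(190,310),slice(335,475)); cv2.imwrite(f'pics/{n}9z.png',cv2.resize(im['pixels'][c][...,::-1],None,fx=4.2,fy=4.2,interpolation=cv2.INTER_CUBIC)[:600])
E
```

```text
t 19.68 pos [ 564.6 -169.8  166. ] jaw az -1.6 z [ 0.  0. -1.] F [-0.3  0.2 -2. ] w 8.0 j [-0.23  0.52  0.62  1.8  -0.36  0.94  0.52]
```

View pics/scene9z.png

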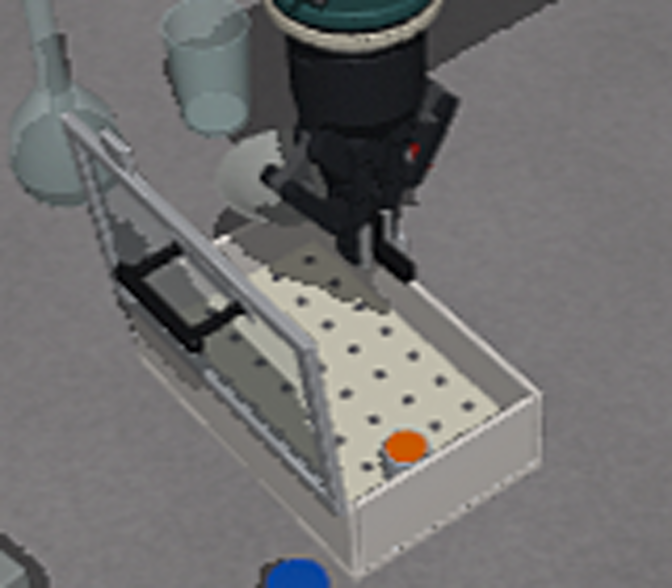

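View pics/top9z.png

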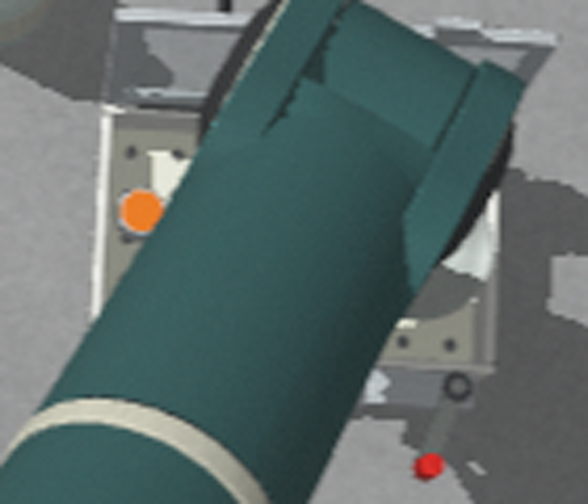

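Request:
send_rows --deltas '[[[0.006, 0, 0, 0, 0, 0, -1], [0.024, 0, 0, 0, 0, 0, -1], [0.052, 0, 0, 0, 0, 0, -1], [0.088, 0, 0, 0, 0, 0, -1], [0.133, 0, 0, 0, 0, 0, -1], [0.184, 0, 0, 0, 0, 0, -1], [0.24, 0, 0, 0, 0, 0, -1], [0.299, 0, 0, 0, 0, 0, -1], [0.361, 0, 0, 0, 0, 0, -1], [0.425, 0, 0, 0, 0, 0, -1], [0.489, 0, 0, 0, 0, 0, -1], [0.551, 0, 0, 0, 0, 0, -1], [0.61, 0, 0, 0, 0, 0, -1], [0.666, 0, 0, 0, 0, 0, -1], [0.717, 0, 0, 0, 0, 0, -1], [0.762, 0, 0, 0, 0, 0, -1], [0.798, 0, 0, 0, 0, 0, -1], [0.826, 0, 0, 0, 0, 0, -1], [0.844, 0, 0, 0, 0, 0, -1], [0.85, 0, 0, 0, 0, 0, -1]]]'

```text
t: 22.28
position: [568.1, -42.3, 165.9]
tool_rot: [[0.028, 1.0, 0.0], [1.0, -0.028, 0.0], [0.0, 0.0, -1.0]]
contact_force: [0.1, 0.4, -1.9]
grip_width: 8.1
```

```bash
cat > tr.py <<'E'
from h import *
import sys
x,y,z,az,n=map(float,sys.argv[1:]); st(); s=manip.observe(); p0=np.array(s['position']); T=np.array(s['tool_rot']); a0=np.degrees(np.arctan2(T[1,1],T[0,1])); n=int(n)
for i in range(1,n+1):
    u=i/n; k=3*u*u-2*u**3
    pr(delta(p0+k*(np.array([x,y,z])-p0),Rdown(a0+k*(az-a0)),s))
E
python3 tr.py 555 72 166 45 20
python3 - <<'E'
from h import *
for n in('scene','top'):
    im=grab(n,n+'10.png')
E
```

```text
t 22.27 pos [568.1 -42.3 165.9] jaw az -1.6 z [ 0.  0. -1.] F [ 0.1  0.4 -1.9] w 8.1 j [-0.45  0.48  0.61  1.85 -0.34  0.92  0.29]
[0.006, -0.001, -0.000, 0.000, -0.000, -0.002]
[0.021, -0.003, -0.000, 0.000, -0.000, -0.007]
[0.046, -0.007, -0.000, 0.000, -0.000, -0.016]
[0.079, -0.011, -0.000, 0.000, -0.000, -0.027]
[0.119, -0.017, -0.000, 0.000, -0.000, -0.040]
[0.164, -0.023, -0.000, 0.000, -0.000, -0.056]
[0.214, -0.031, -0.000, 0.000, -0.000, -0.073]
[0.267, -0.038, -0.000, 0.000, -0.000, -0.091]
[0.323, -0.046, -0.000, 0.000, -0.000, -0.110]
[0.380, -0.054, -0.000, 0.000, -0.000, -0.129]
[0.436, -0.062, -0.000, 0.000, -0.000, -0.149]
[0.492, -0.070, -0.000, 0.000, -0.000, -0.168]
[0.545, -0.078, -0.000, 0.000, -0.000, -0.186]
[0.595, -0.085, -0.000, 0.000, -0.000, -0.203]
[0.641, -0.091, -0.000, 0.000, -0.000, -0.218]
[0.680, -0.097, -0.000, 0.000, -0.000, -0.232]
[0.713, -0.102, -0.000, 0.000, -0.000, -0.243]
[0.738, -0.105, -0.000, 0.000, -0.000, -0.252]
[0.754, -0.108, -0.000, 0.000, -0.000, -0.257]
[0.759, -0.108, -0.000, 0.000, -0.000, -0.259]
```

View pics/scene10.png

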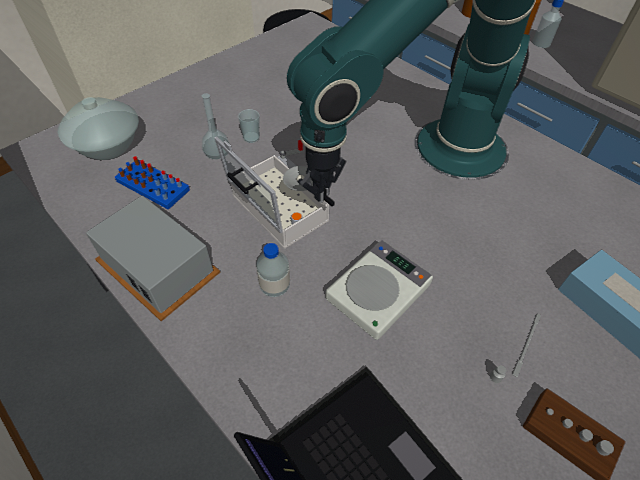

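Request:
send_rows --deltas '[[[0.006, -0.001, 0, 0, 0, -0.002, -1], [0.021, -0.003, 0, 0, 0, -0.007, -1], [0.046, -0.007, 0, 0, 0, -0.016, -1], [0.079, -0.011, 0, 0, 0, -0.027, -1], [0.119, -0.017, 0, 0, 0, -0.04, -1], [0.164, -0.023, 0, 0, 0, -0.056, -1], [0.214, -0.031, 0, 0, 0, -0.073, -1], [0.267, -0.038, 0, 0, 0, -0.091, -1], [0.323, -0.046, 0, 0, 0, -0.11, -1], [0.38, -0.054, 0, 0, 0, -0.129, -1], [0.436, -0.062, 0, 0, 0, -0.149, -1], [0.492, -0.07, 0, 0, 0, -0.168, -1], [0.545, -0.078, 0, 0, 0, -0.186, -1], [0.595, -0.085, 0, 0, 0, -0.203, -1], [0.641, -0.091, 0, 0, 0, -0.218, -1], [0.68, -0.097, 0, 0, 0, -0.232, -1], [0.713, -0.102, 0, 0, 0, -0.243, -1], [0.738, -0.105, 0, 0, 0, -0.252, -1], [0.754, -0.108, 0, 0, 0, -0.257, -1], [0.759, -0.108, 0, 0, 0, -0.259, -1]]]'

```text
t: 24.88
position: [555.1, 71.9, 166.0]
tool_rot: [[-0.708, 0.707, 0.0], [0.707, 0.708, 0.0], [0.0, 0.0, -1.0]]
contact_force: [-0.2, -0.4, -1.9]
grip_width: 8.2
```

```bash
python3 - <<'E'
from h import *
for n in('scene','top'):
    im=grab(n,n+'11.png')
p=load('scene11')['pixels'][170:310,260:420,::-1]; cv2.imwrite('pics/s11z.png',cv2.resize(p,None,fx=4,fy=4,interpolation=cv2.INTER_CUBIC))
E
python3 tr.py 540 176 166 92.7 20

```

```text
t 24.98 pos [555.1  71.8 166. ] jaw az 45.0 z [ 0.  0. -1.] F [-0.2  0.6 -2.3] w 8.2 j [-0.5   0.43  0.4   1.87 -0.21  0.89  0.79]
[0.004, 0.003, -0.000, 0.000, 0.000, -0.002]
[0.016, 0.012, -0.000, 0.000, 0.000, -0.007]
[0.034, 0.026, -0.000, 0.000, 0.000, -0.016]
[0.059, 0.044, -0.000, 0.000, 0.000, -0.028]
[0.088, 0.066, -0.000, 0.000, 0.000, -0.041]
[0.122, 0.091, -0.000, 0.000, 0.000, -0.057]
[0.158, 0.118, -0.000, 0.000, 0.000, -0.075]
[0.198, 0.148, -0.000, 0.000, 0.000, -0.093]
[0.239, 0.179, -0.000, 0.000, 0.000, -0.113]
[0.281, 0.210, -0.000, 0.000, 0.000, -0.132]
[0.323, 0.242, -0.000, 0.000, 0.000, -0.152]
[0.365, 0.272, -0.000, 0.000, 0.000, -0.172]
[0.404, 0.302, -0.000, 0.000, 0.000, -0.190]
[0.441, 0.330, -0.000, 0.000, 0.000, -0.208]
[0.475, 0.355, -0.000, 0.000, 0.000, -0.224]
[0.504, 0.377, -0.000, 0.000, 0.000, -0.237]
[0.528, 0.395, -0.000, 0.000, 0.000, -0.249]
[0.547, 0.409, -0.000, 0.000, 0.000, -0.257]
[0.558, 0.417, -0.000, 0.000, 0.000, -0.263]
[0.563, 0.420, -0.000, 0.000, 0.000, -0.265]
```

View pics/s11z.png

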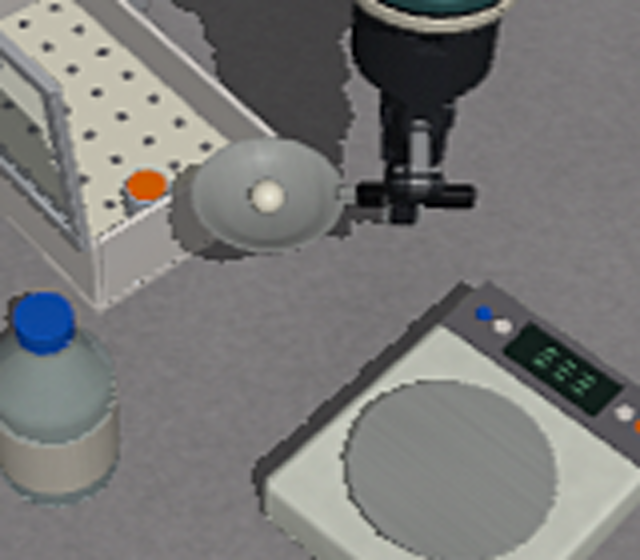

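Request:
send_rows --deltas '[[[0.004, 0.003, 0, 0, 0, -0.002, -1], [0.016, 0.012, 0, 0, 0, -0.007, -1], [0.034, 0.026, 0, 0, 0, -0.016, -1], [0.059, 0.044, 0, 0, 0, -0.028, -1], [0.088, 0.066, 0, 0, 0, -0.041, -1], [0.122, 0.091, 0, 0, 0, -0.057, -1], [0.158, 0.118, 0, 0, 0, -0.075, -1], [0.198, 0.148, 0, 0, 0, -0.093, -1], [0.239, 0.179, 0, 0, 0, -0.113, -1], [0.281, 0.21, 0, 0, 0, -0.132, -1], [0.323, 0.242, 0, 0, 0, -0.152, -1], [0.365, 0.272, 0, 0, 0, -0.172, -1], [0.404, 0.302, 0, 0, 0, -0.19, -1], [0.441, 0.33, 0, 0, 0, -0.208, -1], [0.475, 0.355, 0, 0, 0, -0.224, -1], [0.504, 0.377, 0, 0, 0, -0.237, -1], [0.528, 0.395, 0, 0, 0, -0.249, -1], [0.547, 0.409, 0, 0, 0, -0.257, -1], [0.558, 0.417, 0, 0, 0, -0.263, -1], [0.563, 0.42, 0, 0, 0, -0.265, -1]]]'

```text
t: 27.48
position: [539.9, 176.0, 166.0]
tool_rot: [[-0.999, -0.048, 0.0], [-0.048, 0.999, 0.0], [-0.0, 0.0, -1.0]]
contact_force: [0.1, 0.5, -1.5]
grip_width: 7.9
```

```bash
cat > dish.py <<'E'
from h import *
import sys
tag=sys.argv[1]; zr=float(sys.argv[2]); st()
for n in('scene','top'):
    im=grab(n,n+tag+'.png'); C=cloud(im)
    d=np.hypot(C[...,0]-617,C[...,1]-180); m=((d<70)&(C[...,2]>zr-16)&(C[...,2]<zr+12)&(C[...,0]>565)).astype(np.uint8)
    k,l,s,_=cv2.connectedComponentsWithStats(m); k=1+s[1:,4].argmax(); m=l==k
    cs,_=cv2.findContours(m.astype(np.uint8),cv2.RETR_EXTERNAL,cv2.CHAIN_APPROX_NONE); h=cv2.convexHull(max(cs,key=len))[:,0]
    P=np.array([onz(im,u,v,zr) for u,v in h])[:,:2].astype(np.float32); print(n,m.sum(),'circle',cv2.minEnclosingCircle(P), 'ellipse',cv2.fitEllipse(P))
    q=C[m]; ed=np.array([C[v,u] for u,v in max(cs,key=len)[:,0]]); c=np.array([617.5,180]); r=np.hypot(*(ed[:,:2]-c).T); e=ed[(r>36)&(r<46)]
    A=np.c_[e[:,:2]-c,np.ones(len(e))]; w=np.linalg.lstsq(A,e[:,2],rcond=None)[0]; print('edge plane slope deg',np.degrees(w[:2]).round(2),'z',w[2].round(1),len(e))
    hsv=cv2.cvtColor(im['pixels'],cv2.COLOR_RGB2HSV); b=m&(hsv[...,1]<60)&(im['pixels'].min(2)>170); uv=np.argwhere(b)[:,::-1]
    if len(uv): print('ball',len(uv),onz(im,*uv.mean(0),zr-3).round(1),C[b].mean(0).round(1))
    g=im['pixels'].max(2); hb=(g<50)&(C[...,2]>zr-12)&(C[...,2]<zr+18)&(C[...,0]>490)&(C[...,0]<572)&(abs(C[...,1]-178)<25)
    if hb.sum()>5: q=C[hb]; print('handle px',hb.sum(),q.mean(0).round(1))
im=load('scene'+tag); cv2.imwrite(f'pics/s{tag}z.png',cv2.resize(im['pixels'][200:350,290:450,::-1],None,fx=4,fy=4,interpolation=cv2.INTER_CUBIC))
im=load('top'+tag); cv2.imwrite(f'pics/t{tag}z.png',cv2.resize(im['pixels'][190:300,210:330,::-1],None,fx=5,fy=5,interpolation=cv2.INTER_CUBIC))
E
python3 dish.py 12 157
```

```text
t 27.48 pos [539.9 176.  166. ] jaw az 92.7 z [ 0.  0. -1.] F [ 0.1  0.5 -1.5] w 7.9 j [-0.52  0.42  0.19  1.84 -0.1   0.89  1.34]
scene 1099 circle ((609.2274780273438, 179.3185272216797), 49.74433517456055) ellipse ((611.1654052734375, 179.24398803710938), (84.16889190673828, 98.42353057861328), 97.43781280517578)
edge plane slope deg [-0.58 -0.35] z 156.9 100
ball 45 [609.6 173.9 154. ] [612.  175.4 158.1]
handle px 101 [548.6 178.8 164.9]
top 129 circle ((628.2149658203125, 155.62220764160156), 33.53325653076172) ellipse ((625.5464477539062, 165.77870178222656), (53.406150817871094, 72.2470474243164), 120.90837097167969)
edge plane slope deg [-0.93  1.06] z 157.1 37
ball 31 [616.9 143.2 154. ] [616.6 143.  155.8]
```

View pics/s12z.png

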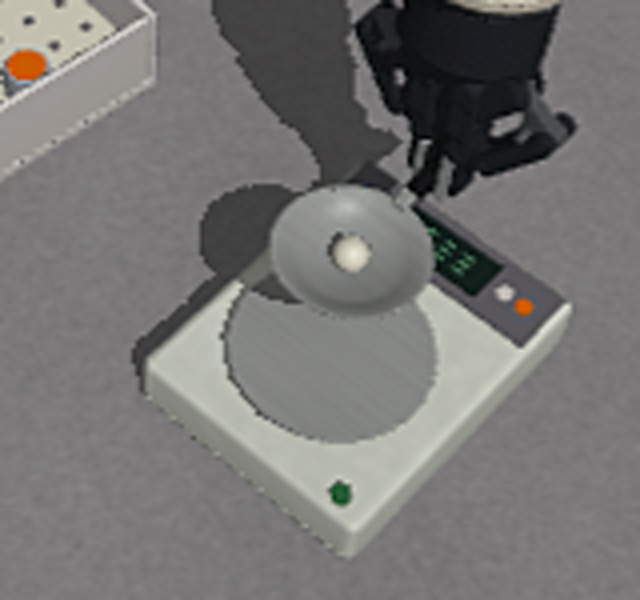

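View pics/t12z.png

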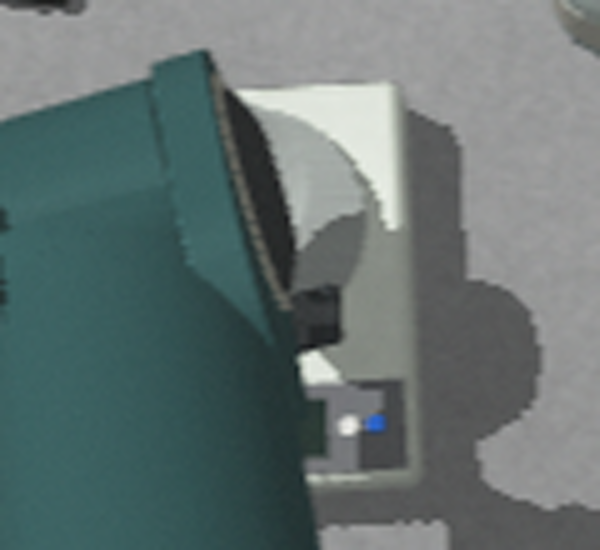

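```bash
cat > rim.py <<'E'
from h import *
import sys
from scipy.optimize import least_squares
tag=sys.argv[1]; zr=float(sys.argv[2])
im=load('scene'+tag); C=cloud(im)
d=np.hypot(C[...,0]-617,C[...,1]-180); m=((d<60)&(C[...,2]>zr-16)&(C[...,2]<zr+12)).astype(np.uint8)
k,l,s,_=cv2.connectedComponentsWithStats(m); k=1+s[1:,4].argmax()
cs,_=cv2.findContours((l==k).astype(np.uint8),cv2.RETR_EXTERNAL,cv2.CHAIN_APPROX_NONE); h=max(cs,key=len)[:,0]
P=np.array([onz(im,u,v,zr) for u,v in h])[:,:2]
r=least_squares(lambda q:np.hypot(*(P-q[:2]).T)-q[2],[615,180,43],loss='soft_l1',f_scale=1.5); print('rim circle',r.x,len(P))
px=im['pixels'].astype(int); b=(l==k)&(px.min(2)>165)&(px[...,0]-px[...,2]>8); uv=np.argwhere(b)[:,::-1]; print('ball',len(uv),uv.mean(0),uv.min(0),uv.max(0),onz(im,*uv.mean(0),zr-3), C[b][:,2].max())
E
python3 rim.py 12 157; python3 - <<'E'
from h import *
im=load('scene12'); print(onz(im,377.75,263.25,154))
im=load('scene6'); print('before: ball', onz(im,200+342/4.8,100+394/4.8,46))
E
```

```text
rim circle [614.98608163 179.74506765  42.81710886] 116
ball 37 [377.86486486 263.10810811] [375 260] [381 266] [615.37150928 180.51856831 154.        ] 165.94529740963048
[615.82526305 180.59723853 154.        ]
before: ball [ 560.07345304 -245.12705181   46.        ]
```

```bash
python3 tr.py 542.3 176.5 125 92.7 14
```

```text
t 27.57 pos [539.9 176.  166. ] jaw az 92.7 z [ 0.  0. -1.] F [ 0.  -1.  -2.3] w 8.3 j [-0.52  0.42  0.19  1.84 -0.1   0.89  1.34]
[-0.000, 0.000, 0.004, 0.000, 0.000, 0.000]
[-0.001, 0.000, 0.015, 0.000, 0.000, 0.000]
[-0.002, 0.000, 0.032, 0.000, 0.000, 0.000]
[-0.003, 0.000, 0.054, 0.000, 0.000, 0.000]
[-0.005, 0.001, 0.080, 0.000, 0.000, 0.000]
[-0.006, 0.001, 0.108, 0.000, 0.000, 0.000]
[-0.008, 0.001, 0.137, 0.000, 0.000, 0.000]
[-0.010, 0.001, 0.166, 0.000, 0.000, 0.000]
[-0.011, 0.002, 0.194, 0.000, 0.000, 0.000]
[-0.013, 0.002, 0.219, 0.000, 0.000, 0.000]
[-0.014, 0.002, 0.241, 0.000, 0.000, 0.000]
[-0.015, 0.002, 0.258, 0.000, 0.000, 0.000]
[-0.016, 0.002, 0.269, 0.000, 0.000, 0.000]
[-0.016, 0.002, 0.273, 0.000, 0.000, 0.000]
```

Request:
send_rows --deltas '[[[0, 0, 0.004, 0, 0, 0, -1], [-0.001, 0, 0.015, 0, 0, 0, -1], [-0.002, 0, 0.032, 0, 0, 0, -1], [-0.003, 0, 0.054, 0, 0, 0, -1], [-0.005, 0.001, 0.08, 0, 0, 0, -1], [-0.006, 0.001, 0.108, 0, 0, 0, -1], [-0.008, 0.001, 0.137, 0, 0, 0, -1], [-0.01, 0.001, 0.166, 0, 0, 0, -1], [-0.011, 0.002, 0.194, 0, 0, 0, -1], [-0.013, 0.002, 0.219, 0, 0, 0, -1], [-0.014, 0.002, 0.241, 0, 0, 0, -1], [-0.015, 0.002, 0.258, 0, 0, 0, -1], [-0.016, 0.002, 0.269, 0, 0, 0, -1], [-0.016, 0.002, 0.273, 0, 0, 0, -1], [-0.016, 0.002, 0.273, 0, 0, 0, -1], [-0.016, 0.002, 0.273, 0, 0, 0, -1], [-0.016, 0.002, 0.273, 0, 0, 0, -1], [-0.016, 0.002, 0.273, 0, 0, 0, -1], [-0.016, 0.002, 0.273, 0, 0, 0, -1], [-0.016, 0.002, 0.273, 0, 0, 0, -1]]]'

```text
t: 30.08
position: [542.3, 176.4, 125.0]
tool_rot: [[-0.999, -0.047, 0.0], [-0.047, 0.999, 0.0], [-0.0, 0.0, -1.0]]
contact_force: [0.1, 0.5, -2.2]
grip_width: 8.3
```

```bash
python3 dish.py 13 116 | grep -v handle; python3 rim.py 13 116
```

```text
t 30.07 pos [542.3 176.4 125. ] jaw az 92.7 z [ 0.  0. -1.] F [ 0.1  0.5 -2.2] w 8.3 j [-0.51  0.48  0.18  1.86 -0.12  0.81  1.35]
scene 1046 circle ((611.1629638671875, 180.89633178710938), 49.744850158691406) ellipse ((613.4085083007812, 179.75045776367188), (84.33155059814453, 98.54782104492188), 98.71012115478516)
edge plane slope deg [-0.29  0.24] z 116.1 100
ball 46 [611.2 173.6 113. ] [613.4 174.9 116.9]
top 119 circle ((630.5171508789062, 155.86334228515625), 33.35847091674805) ellipse ((628.3603515625, 162.0164337158203), (45.811012268066406, 68.54659271240234), 115.3296890258789)
edge plane slope deg [ 3.23 -9.8 ] z 109.5 39
ball 17 [616.4 141.9 113. ] [616.2 141.7 114. ]
rim circle [617.11911661 180.09713448  42.61431037] 114
ball 35 [375.14285714 274.71428571] [372 272] [378 278] [617.90524193 181.02514837 113.        ] 124.76277170011315
```

View pics/scene13.png

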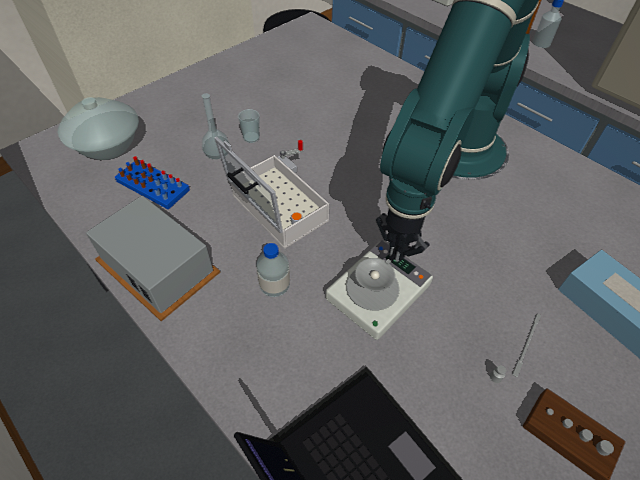

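View pics/s13z.png

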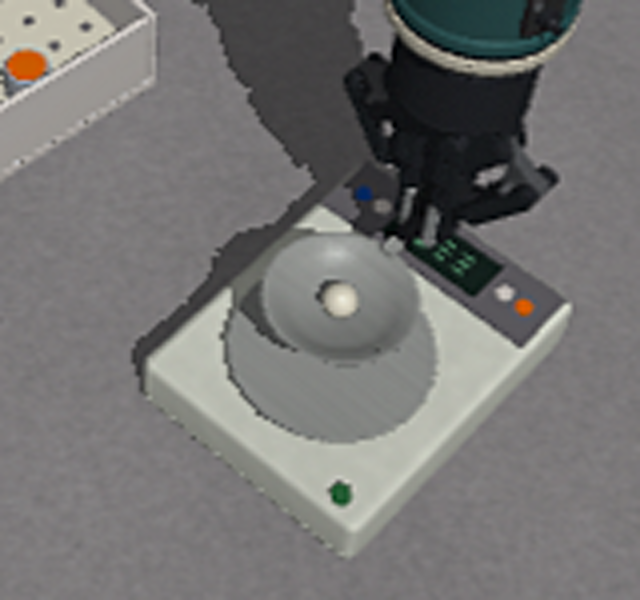

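```bash
python3 - <<'E'
from h import *
print(np.abs(manip.observe()['joint_vel']).max()); print(manip.finish_job())
E
```

```text
0.002311144397676241
the job is handed in; nothing more can be done
None
```

The job is handed in at 30 s of the 72 s allowed. The latch and lid are open, and the dish is held still and level above the weighing pan, with the ball in its middle.

**What I did**
1. I gripped the red knob and swung the latch lever out by about 65° (1.1 rad), to roughly 1.2 rad in all.
2. I lifted the lid by its pull bar to about 94° (1.6 rad) and let go. It stayed up by itself.
3. I took the dish by its handle at 80 N, lifted it 108 mm and carried it level to the balance. It turned about 94° on the way, so the handle points to the balance's front.

**Last checks**
- **Position:** the dish centre measured (617.1, 180.1) mm against a pan centre of about (617.6, 179.9) mm.
- **Height:** the rim is at 116 mm, so the underside is about 35 mm above the pan.
- **Level:** the rim's slope measured under 0.5° in the scene view.
- **Ball:** it is within about 1 mm of the dish's middle.
- **Stillness:** joint speeds were about 0.002 rad/s, and the only force was the dish's own weight, about 2 N.
- **Surroundings:** the last scene picture shows the lid and latch still open, and the cartridge, bottle and other items where they were. I judged this by eye, not by measuring each one.

**Checks that failed or disagreed**
- The arm hid most of the dish from the top camera at the end. Its rim, slope and ball readings were useless, so the final dish figures come from the scene camera alone.
- One loose ball mask in the scene view read about 6–7 mm off centre. I took this to be bright neck pixels, because the tighter mask and the picture both show the ball centred.
- While opening the lid, the wrist force briefly reached about 38 N, as my arc was about 2 mm too tight. I corrected it, and it stayed well under the 120 N limit.

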